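# Find the rocking lapping carrier on the surface plate

### The arm

A 6-joint arm with a two-finger parallel gripper is mounted at the origin on the work surface. World frame = base frame: x ahead of the robot, y to its left, z up, the work surface at z = 0. Lengths are in mm, angles in rad, forces in N, time in s.
With the tool pointing down it reaches from about 275 to 1000 mm from the base axis. Payload 8.4 kg.
Tool frame: the origin (TCP) lies midway between the tips of the shut fingers; the grasp point (between the pads) lies 19 mm behind it; z points along the fingers, x is the direction in which the jaws open and shut, and the axes are right-handed (so a half turn about z gives the same grasp; the last joint's range is limited). The gripper opens to 85 mm and grips with 20 to 120 N. Pads are 22 mm wide; open, the fingers measure 114 mm over their backs; the gripper's body (76 mm by 85 mm) begins 54 mm behind the grasp point. The pads swing forward as they close: fully open they stand 13 mm farther back than shut.
Start: joints at [1.346, 0.353, 1.633, -0, 1.155, -0.002], TCP at [138.099, 609.554, 207.681] pointing down, gripper open.
Joint ranges: [-2.63, 2.63], [-0.92, 2.1], [0.06, 2.66], [-1.3, 4.44], [0, 2.69], [-3.02, 3.02]. Speed limits (rad/s): [2.22, 2.22, 2.79, 3.14, 3.14, 3.14].

### API

Orientations are given as [roll, pitch, yaw] about the fixed x, y, z axes, in that order (R = Rz(yaw) Ry(pitch) Rx(roll)).
In Python, from rig import sense, grab_frame, camera_model, job gives the robot as it stands.
- The arm moves only by the tool arm_command, never from a script. Its argument "plan" is a list of rows, each an object with "translation": the shift along the tool's x, y, z in cm, a list of three; "twist": the turn about the tool's z in rad; "gripper": the opening, from 0 (shut) to 1 (fully open). A call has exactly 5 rows; each row is the pose to reach, as a shift and turn from the pose measured when the call began, along the tool's axes at that moment; what a row does not reach only later rows make up. A row lasts 1/12 s, in which the tool goes at most 41.7 mm and 7.16 degrees, less where a joint would pass 70% of its speed; a pose out of reach is approached as far as the arm can. A call with a gripper value outside its range is refused whole. The fingers move at their own pace and stop on an object; "squeeze" is the grip in N (left out, the last holds). Time passes only in rows, so rows that repeat a pose let the fingers close, or fill a call up. It gives the time, the measured TCP pose, the force and the opening at its end, in the units of the state.
- sense(): the state, without advancing time (a new reading comes with each control period).
- grab_frame(name): name is "scene" or "side" or "wrist"; returns the picture (420x560x3 uint8, blue, green, red); there is no depth.
- camera_model(name): a dict with "fx", "fy", "cx", "cy" (pixels), "dist_coeffs" ([k1, k2, p1, p2, k3] as OpenCV has them; the pictures are not rectified), "pose" (4x4, takes a point from camera to world coordinates). Camera axes: x right, y down, z forward; pixel columns grow to the right and rows downward; lengths in mm; the calibration is good to about 2 mm. A picture is of the moment at which its call begins: read the wrist's pose just before it. camera_model takes no time and is no camera call; for the wrist camera it gives the pose at the moment of the call.
- job.sign_off(): hands the job in, once; it reports no verdict.
The state is a dict: "clock": time; "qpos": joint angles; "qvel": joint speeds; "joint_efforts": joint torques, N m; "eef_pos": TCP position; "tcp_rot": TCP orientation; "contact_force": force on the tool from outside, world axes, zero at the start; "wrist_torque": the same for the moment, N m; "opening": opening from 0.0 (shut) to 1.0 (fully open).
Only numpy, scipy, OpenCV 4.12 (cv2) and the standard library are available. Lean on these libraries where they do the work, as an engineer would, in place of code of your own. Each camera call takes 0.05 s, during which the arm holds its last target.

### The job

One of the three lapping carriers on the granite surface plate is warped. Press down gently on their rims to find the one that rocks, hold it rocked over for a moment and let it drop back level, then lift it by its knob and set it down gently and flat in the wooden reject tray. Leave the two sound carriers, the loupe and the tweezers where they are.

Things in the scene. Friction and masses are not known exactly. Their poses are not given: they have to be found in the camera images.
- granite: Dark granite surface plate, 250 x 430 mm and 60 mm high, fixed. Origin: middle of its underside, on the bench; its top face is 60 mm above that. x across the short side, y along the long side. A carrier pressed against it yields well under 1 mm at 10 N: creep on at about 5 mm/s with a force stop of 5 to 8 N; over 40 N harms the pads.
- carrier_1: One of three like carriers on the granite (see 2, 3): steel plate 84 x 84 x 8 mm on four white nylon pads, 10 mm round, 6 mm high, pad centres 36 mm from the middle along both its axes; top face 14 mm up. Centred dark knob, 24 mm wide, 30 mm high above that face. About 0.45 kg, balance up to 8 mm off centre. Origin: middle, level with the pads' undersides; z up, x and y along its edges.
- carrier_2: Same make as carrier_1. Any one of the three may be warped, and just one is: one of its pads stops 4 mm short of the granite. It stands level on the other three, but pushed down with 1 to 4 N at that corner, or mid-edge beside it, it tips 4.5 degrees (corner drops 4 mm, mid-edge 2 mm) and drops back level when let go. Pressed elsewhere it is firm.
- carrier_3: Same make as carrier_1. A sound carrier stays firm and level wherever it is pressed over or between its pads; the warped one cannot be told by sight from above and may be any of the three.
- reject_tray: Open square wooden tray, empty, fixed to the bench: 172 x 172 mm outside, 27 mm high, walls and floor 5 mm thick (162 mm square inside). Origin: middle of its underside; axes along its sides.
- loupe: Bystander: small folded steel loupe, 30 x 22 x 18 mm, on the far edge of the granite. Origin under its centre.
- tweezers: Bystander: steel tweezers 140 mm long, 10 mm wide and 6 mm thick, lying along y on the granite's edge nearest the robot. Origin under the middle of the 110 mm body.
Not all that is in view belongs to the job. Leave any pink or red look-alike of the carrier_2 alone.

How it is judged:
By the outcome, as a careful person would: the job done as asked, in the order asked, and still so for the second after the job is handed in, with the robot touching nothing.
It also fails if it takes over 72 s, if anything falls off the work surface, if the arm or the gripper's body presses on something with over 40 N, if the wrist force passes 120 N, or if a joint passes its speed limit or range.

## Working session

There is one attempt and no reset: what is moved stays moved. The work goes in short steps, Python scripts to look and compute and a tool call to move; the robot and the scene stay as the last step left them, time stands still between calls to the robot, and variables do not carry over. Pictures are saved under pics/ and viewed, and the job is handed in when it is done.

Besides the shell and the picture viewer there is one more tool, called after "Call:" as name(argument=value, ...) on one line, values as JSON. arm_command: Moves the arm, as the interface text tells. Its arguments: {"type":"object","properties":{"plan":{"type":"array","items":{"type":"object","properties":{"translation":{"type":"array","items":{"type":"number"}},"twist":{"type":"number"},"gripper":{"type":"number"}}}},"squeeze":{"type":"number"}},"required":["plan"]}

```bash
ls; mkdir -p pics; python3 - <<'E'
from rig import sense, grab_frame, camera_model, job
import cv2
print(sense())
for n in ("scene","side","wrist"):
    c=camera_model(n); print(n,c)
    cv2.imwrite(f"pics/{n}0.png",grab_frame(n))
E
```

```text
pics
{'clock': 0.0, 'qpos': array([ 1.34560477e+00,  3.53662975e-01,  1.63418655e+00,  2.21796762e-05,
        1.15521312e+00, -2.39875686e-03]), 'qvel': array([-8.77290920e-04, -5.80611493e-04, -1.80210247e-05, -1.59301434e-03,
       -1.05293618e-03,  4.94346981e-04]), 'joint_efforts': array([ 8.11595019e-04, -6.05266070e+01, -3.42067623e+01,  1.63537861e-04,
        9.59754456e-03, -1.76651815e-05]), 'eef_pos': array([137.96613171, 609.02068524, 206.93003308]), 'tcp_rot': array([-3.14156885e+00,  1.46994074e-03,  1.34799458e+00]), 'contact_force': array([-0.86989849,  0.09020823,  0.48505842]), 'wrist_torque': array([-0.02174743,  0.02148002,  0.01020954]), 'opening': 1.0011290299019184}
scene {'fx': 517.9219013778772, 'fy': 517.9219013778772, 'cx': 280.14676883744926, 'cy': 218.2920584540993, 'dist_coeffs': array([0.05080744, 0.        , 0.        , 0.        , 0.        ]), 'pose': array([[-7.58032514e-01,  4.56353502e-01, -4.65970159e-01,
         1.11323151e+03],
       [ 6.52149897e-01,  5.40568111e-01, -5.31494712e-01,
         6.97454369e+02],
       [ 9.33913593e-03, -7.06
[... 539 characters left out ...]
-03, -7.83746402e-01, -6.21046361e-01,
         8.34124737e+02],
       [ 0.00000000e+00,  0.00000000e+00,  0.00000000e+00,
         1.00000000e+00]])}
wrist {'fx': 362.23230147506746, 'fy': 362.23230147506746, 'cx': 270.0895149180677, 'cy': 202.32274620732963, 'dist_coeffs': array([-0.03470835,  0.        ,  0.        ,  0.        ,  0.        ]), 'pose': array([[ 2.22461463e-01,  9.41872307e-01,  2.51768652e-01,
         7.37768322e+01],
       [ 9.74940777e-01, -2.14604540e-01, -5.86120563e-02,
         6.23844172e+02],
       [-1.17437678e-03,  2.58498449e-01, -9.66010959e-01,
         3.72350706e+02],
       [ 0.00000000e+00,  0.00000000e+00,  0.00000000e+00,
         1.00000000e+00]])}
```

View pics/scene0.png

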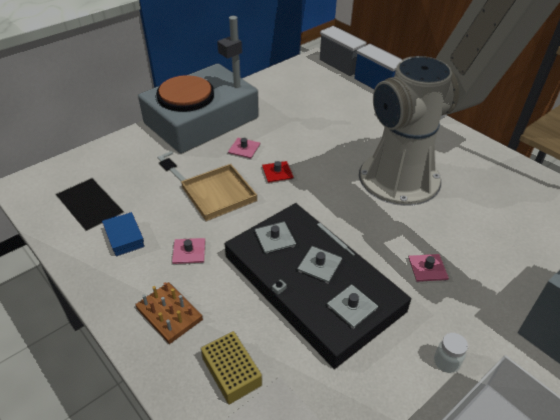

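View pics/side0.png

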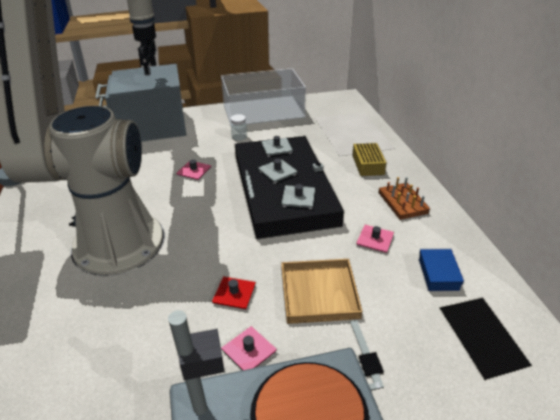

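View pics/wrist0.png

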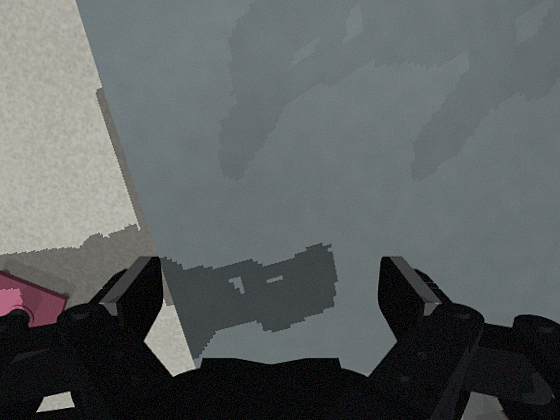

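Candidates in the scene view: three light steel carriers on the granite at (275,236), (320,263) and (352,304). Look-alikes to leave alone: pink at (244,147), (189,250) and (429,266), red at (278,171). The tray is at (220,191). I'll take the three on the granite and check them in a close crop.

```bash
cat > h.py <<'E'
import numpy as np, cv2
from rig import sense, grab_frame, camera_model, job
def ray(cam,px):
    K=np.array([[cam['fx'],0,cam['cx']],[0,cam['fy'],cam['cy']],[0,0,1]])
    u=cv2.undistortPoints(np.array(px,float).reshape(-1,1,2),K,cam['dist_coeffs']).reshape(-1,2)
    d=np.c_[u,np.ones(len(u))]@cam['pose'][:3,:3].T
    return cam['pose'][:3,3],d
def onplane(cam,px,z):
    o,d=ray(cam,px); return o+d*((z-o[2])/d[:,2])[:,None]
def proj(cam,P):
    K=np.array([[cam['fx'],0,cam['cx']],[0,cam['fy'],cam['cy']],[0,0,1]])
    M=np.linalg.inv(cam['pose']); r,_=cv2.Rodrigues(M[:3,:3])
    return cv2.projectPoints(np.array(P,float).reshape(-1,1,3),r,M[:3,3],K,cam['dist_coeffs'])[0].reshape(-1,2)
E
python3 - <<'E'
import cv2
a=cv2.imread('pics/scene0.png')[190:360,210:420]; b=cv2.imread('pics/side0.png')[120:340,220:400]
cv2.imwrite('pics/ca.png',cv2.resize(a,None,fx=3.5,fy=3.5,interpolation=2)); cv2.imwrite('pics/cb.png',cv2.resize(b,None,fx=2.7,fy=2.7,interpolation=2))
E
```

```text
(no output)
```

View pics/ca.png

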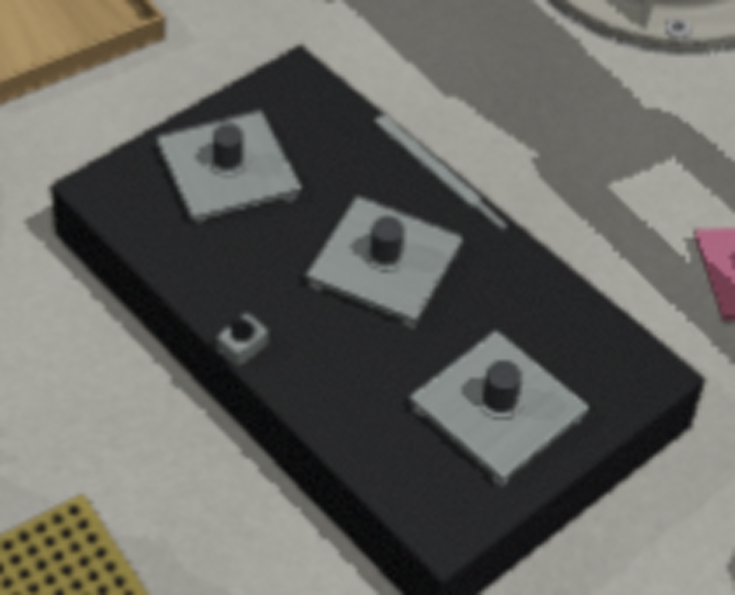

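View pics/cb.png

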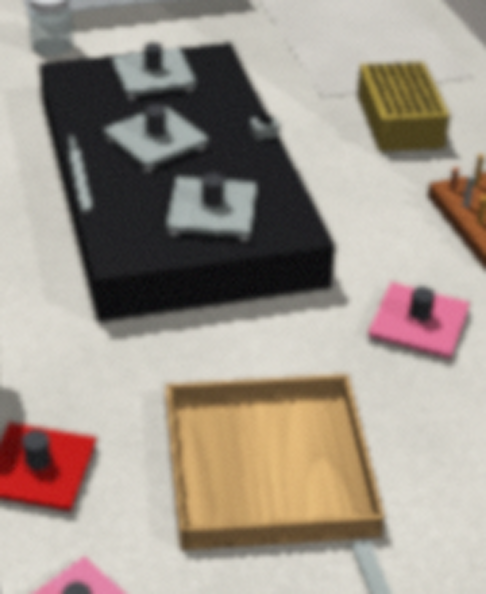

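```bash
python3 - <<'E'
from h import *
rects={}
for n,(x0,x1,y0,y1) in (("scene",(225,405,205,350)),("side",(236,340,136,232))):
    im=cv2.imread(f'pics/{n}0.png'); c=camera_model(n)
    g=cv2.cvtColor(im,cv2.COLOR_BGR2GRAY); 
    blk=(g<75).astype(np.uint8); 
    s=(g>120).astype(np.uint8); m=np.zeros_like(s); m[y0:y1,x0:x1]=s[y0:y1,x0:x1]
    cs,_=cv2.findContours(m,cv2.RETR_EXTERNAL,cv2.CHAIN_APPROX_NONE)
    for k in cs:
        a=cv2.contourArea(k)
        if 150<a<3000:
            P=onplane(c,k.reshape(-1,2),74)[:,:2].astype(np.float32)
            r=cv2.minAreaRect(P); print(n,k.reshape(-1,2).mean(0).round(),a,np.round(r[0],1),np.round(r[1],1),round(r[2],1))
c=camera_model("scene"); f=lambda L:[(210+x/3.5,190+y/3.5) for x,y in L]
for nm,L,kt in (("A",[(157,138),(263,110),(301,187),(196,215)],(228,130)),("B",[(358,196),(463,238),(414,318),(306,272)],(388,224)),("C",[(496,331),(589,406),(502,476),(410,400)],(503,368))):
    P=onplane(c,f(L),74)[:,:2]; e=np.roll(P,-1,0)-P
    print(nm,"ctr",P.mean(0).round(1),"len",np.linalg.norm(e,axis=1).round(1),"ang",np.degrees(np.arctan2(e[:,1],e[:,0])).round(1),"knob",onplane(c,f([kt]),104).round(1))
s=camera_model("side"); q=lambda L:[(220+x/2.7,120+y/2.7) for x,y in L]
for nm,L,kt in (("A",[(176,176),(258,178),(252,234),(167,230)],(213,183)),("B",[(157,105),(208,135),(150,166),(104,132)],(156,110)),("C",[(113,57),(188,53),(195,85),(124,94)],(153,46))):
    P=onplane(s,q(L),74)[:,:2]; e=np.roll(P,-1,0)-P
    print(nm,"side ctr",P.mean(0).round(1),"len",np.linalg.norm(e,axis=1).round(1),"ang",np.degrees(np.arctan2(e[:,1],e[:,0])).round(1),"knob",onplane(s,q([kt]),104).round(1))
P=onplane(s,q([(165,384),(349,377),(384,538),(181,546)]),27);print("tray",P.round(1),P.mean(0))
G=onplane(c,f([(302,45),(703,380),(443,583),(52,187)]),60);print("gran",G.round(1),G.mean(0))
print("tw",onplane(c,f([(378,118),(504,226)]),66).round(1),"loupe",onplane(c,f([(243,330)]),78).round(1))
E
```

```text
scene [389. 338.] 738.0 [515.3 396. ] [ 59.2 139.8] 88.5
scene [352. 305.] 980.0 [513.6 272.6] [82. 82.] 1.1
scene [320. 263.] 765.0 [484.1 132.8] [81.2 82.1] 21.9
scene [398. 247.] 300.5 [300.1 216.4] [96.9 51.1] 39.7
scene [274. 236.] 487.5 [510.9  -9.5] [82.1 82.3] 69.3
scene [394. 211.] 275.0 [209.7 128.2] [70.5 71.3] 39.7
scene [353. 242.] 1746.5 [362.8 136.2] [380.1  73.9] 87.6
scene [251. 217.] 1053.5 [ 511.7 -118.4] [ 84.9 217. ] 88.5
side [298. 196.] 372.5 [509.1 -11.3] [83.9 83.7] 69.0
side [241. 200.] 565.5 [362.8  35.3] [329.1  43.1] 80.9
side [278. 170.] 270.0 [482.2 130.6] [83.  83.4] 21.7
side [329. 162.] 1060.5 [633.3 116. ] [361.6 111.5] 76.2
side [274. 142.] 345.5 [495.9 280.2] [110.  172.3] 75.7
A ctr [509.9  -8.2] len [86.4 84.5 82.2 83.5] ang [ 160.1   68.4  -20.7 -108.8] knob [[508.1 -12.  104. ]]
B ctr [483.8 133.3] len [84.1 83.4 84.2 82.9] ang [ 110.9   20.5  -69.4 -159.6] knob [[481.5 131.  104. ]]
C ctr [514.2 274. ] len [83.  83.7 80.5 85.6] ang [  91.3    0.2  -87.4 -178. ] knob [[510.6 269.8 104. ]]
A side ctr [510.7 -13.4] len [87.1 97.  85.3 94. ] ang [ -16.4 -110.5  161.6   70.6] knob [[508.5 -18.2 104. ]]
B side ctr [481.8 128.3] len [85.3 87.6 84.9 81.4] ang [ -61.4 -150.5  114.4   30. ] knob [[484.  130.2 104. ]]
C side ctr [512.9 260.2] len [92.6 76.3 85.8 88.1] ang [ -8.1 -98.2 179.5  86.8] knob [[513.1 270.1 104. ]]
tray [[ 411.8 -210.    27. ]
 [ 579.5 -242.5   27. ]
 [ 543.3 -425.2   27. ]
 [ 381.2 -392.6   27. ]] [ 478.94131997 -317.60113751   27.        ]
gran [[372.6 -78.6  60. ]
 [386.4 344.9  60. ]
 [631.2 339.5  60. ]
 [619.7 -84.1  60. ]] [502.48399715 130.4139182   60.        ]
tw [[387.1  25.3  66. ]
 [393.1 164.9  66. ]] loupe [[607.2 120.9  78. ]]
```

```bash
cat >> h.py <<'E'
def go(x=None,y=None,z=None,yaw=None):
    s=sense(); p=s['eef_pos']; r=s['tcp_rot']
    from scipy.spatial.transform import Rotation as R
    M=R.from_euler('xyz',r).as_matrix()
    t=np.array([p[i] if v is None else v for i,v in enumerate((x,y,z))])
    d=M.T@(t-p)/10
    w=0 if yaw is None else -((yaw-r[2]+np.pi)%(2*np.pi)-np.pi)
    print("t",round(s['clock'],2),"p",p.round(1),"rot",r.round(3),"F",s['contact_force'].round(1),"op",round(s['opening'],2),"q",s['qpos'].round(2)); print("shift cm",d.round(2),"twist",round(w,3))
E
python3 - <<'E'
from h import *
go(513,310,200,0.0)
im=cv2.imread('pics/side0.png'); c=camera_model('side')
h=cv2.cvtColor(im,cv2.COLOR_BGR2HSV); m=cv2.inRange(h,(10,60,90),(28,255,255)); m[:250]=0; m[330:]=0; m[:,:270]=0; m[:,370:]=0
cs,_=cv2.findContours(m,cv2.RETR_EXTERNAL,cv2.CHAIN_APPROX_NONE); k=max(cs,key=cv2.contourArea)
ap=cv2.approxPolyDP(cv2.convexHull(k),6,True).reshape(-1,2); print(ap); P=onplane(c,ap,27); print(P.round(0),cv2.minAreaRect(onplane(c,k.reshape(-1,2),27)[:,:2].astype(np.float32)))
im=cv2.imread('pics/scene0.png'); c=camera_model('scene')
h=cv2.cvtColor(im,cv2.COLOR_BGR2HSV); m=cv2.inRange(h,(10,60,90),(28,255,255)); n=np.zeros_like(m); n[160:222,178:260]=m[160:222,178:260]
cs,_=cv2.findContours(n,cv2.RETR_EXTERNAL,cv2.CHAIN_APPROX_NONE); k=max(cs,key=cv2.contourArea)
print(cv2.minAreaRect(onplane(c,k.reshape(-1,2),27)[:,:2].astype(np.float32)))
E
```

```text
t 0.15 p [138.  609.2 207.1] rot [-3.142e+00  1.000e-03  1.348e+00] F [-0.3  0.8  0.9] op 1.0 q [ 1.35  0.35  1.63 -0.    1.16 -0.  ]
shift cm [-20.89  43.18   0.74] twist 1.348
[[348 259]
 [361 317]
 [287 322]
 [282 262]]
[[ 577. -240.   27.]
 [ 543. -419.   27.]
 [ 381. -392.   27.]
 [ 414. -210.   27.]] ((479.0892028808594, -316.2891540527344), (190.69532775878906, 171.8330535888672), 80.3311767578125)
((488.6595764160156, -295.00628662109375), (193.5745849609375, 176.05303955078125), 80.5219955444336)
```

Call:
arm_command(plan=[{"translation": [-20.9, 43.2, 0.5], "twist": 1.348, "gripper": 0}, {"translation": [-20.9, 43.2, 0.5], "twist": 1.348, "gripper": 0}, {"translation": [-20.9, 43.2, 0.5], "twist": 1.348, "gripper": 0}, {"translation": [-20.9, 43.2, 0.5], "twist": 1.348, "gripper": 0}, {"translation": [-20.9, 43.2, 0.5], "twist": 1.348, "gripper": 0}], squeeze=40)

```text
clock: 0.57
eef_pos: [301.8, 478.0, 205.2]
tcp_rot: [3.141, 0.001, 0.717]
contact_force: [1.6, 0.1, 0.5]
opening: 0.301
```

```bash
python3 -c "
from h import *
go(513,310,200,0.0)"
```

```text
t 0.57 p [301.8 478.  205.2] rot [3.141e+00 1.000e-03 7.170e-01] F [1.6 0.1 0.5] op 0.3 q [ 1.01  0.26  1.76 -0.    1.11  0.29]
shift cm [ 4.86 26.54  0.53] twist 0.717
```

Call:
arm_command(plan=[{"translation": [4.9, 26.5, 0.5], "twist": 0.717, "gripper": 0}, {"translation": [4.9, 26.5, 0.5], "twist": 0.717, "gripper": 0}, {"translation": [4.9, 26.5, 0.5], "twist": 0.717, "gripper": 0}, {"translation": [4.9, 26.5, 0.5], "twist": 0.717, "gripper": 0}, {"translation": [4.9, 26.5, 0.5], "twist": 0.717, "gripper": 0}])

```text
clock: 0.98
eef_pos: [465.0, 348.1, 201.4]
tcp_rot: [3.141, 0.0, 0.092]
contact_force: [-0.2, 0.9, -0.4]
opening: -0.0
```

```bash
python3 -c "
from h import *
go(513,310,110,0.0)"
```

```text
t 0.98 p [465.  348.1 201.4] rot [3.141 0.    0.092] F [-0.2  0.9 -0.4] op -0.0 q [ 0.64  0.29  1.74 -0.    1.11  0.55]
shift cm [4.43 4.22 9.14] twist 0.092
```

Call:
arm_command(plan=[{"translation": [4.4, 4.2, 2.0], "twist": 0.092, "gripper": 0}, {"translation": [4.4, 4.2, 5.0], "twist": 0.092, "gripper": 0}, {"translation": [4.4, 4.2, 9.0], "twist": 0.092, "gripper": 0}, {"translation": [4.4, 4.2, 10.6], "twist": 0.092, "gripper": 0}, {"translation": [4.4, 4.2, 10.6], "twist": 0.092, "gripper": 0}])

```text
clock: 1.4
eef_pos: [510.1, 307.8, 90.7]
tcp_rot: [3.137, 0.007, -0.002]
contact_force: [-0.3, -0.8, -0.6]
opening: 0.003
```

```bash
python3 -c "
from h import *
cv2.imwrite('pics/s1.png',cv2.resize(grab_frame('scene')[190:360,240:450],None,fx=3.5,fy=3.5,interpolation=2))
cv2.imwrite('pics/w1.png',grab_frame('wrist'))
go(513,310,80,0.0)"
```

```text
t 1.5 p [512.5 310.1  95.3] rot [ 3.14e+00  1.00e-03 -0.00e+00] F [-0.5 -0.4  0.4] op -0.01 q [ 0.54  0.44  1.78 -0.    0.92  0.54]
shift cm [0.05 0.01 1.53] twist -0.0
```

View pics/s1.png

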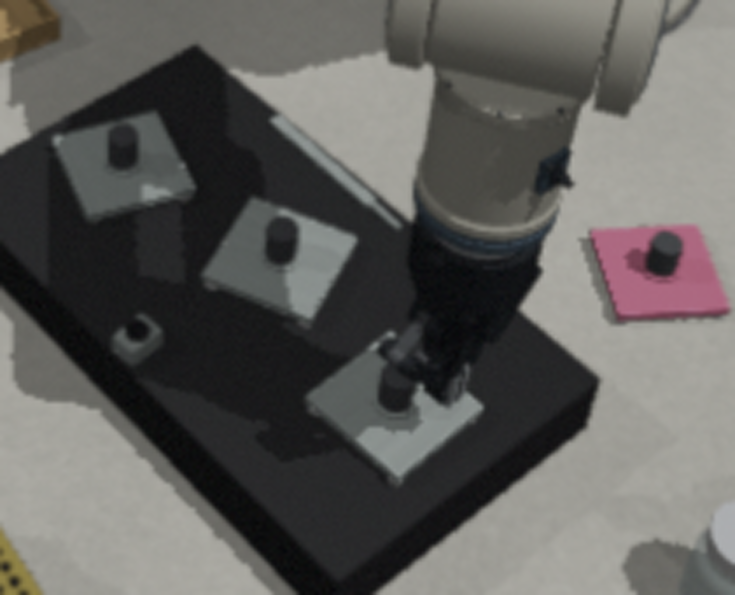

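View pics/w1.png

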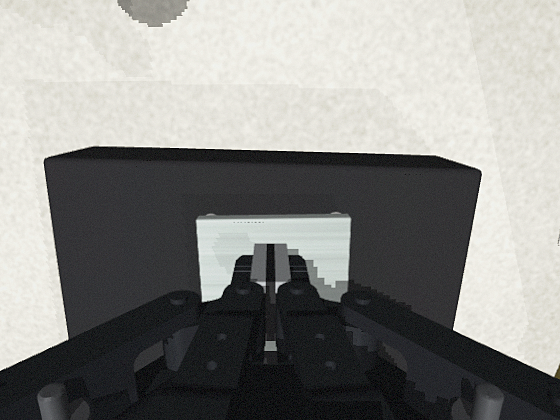

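Call:
arm_command(plan=[{"translation": [0, 0, 0.5], "twist": 0, "gripper": 0}, {"translation": [0, 0, 1.0], "twist": 0, "gripper": 0}, {"translation": [0, 0, 1.5], "twist": 0, "gripper": 0}, {"translation": [0, 0, 1.7], "twist": 0, "gripper": 0}, {"translation": [0, 0, 1.7], "twist": 0, "gripper": 0}])

```text
clock: 1.92
eef_pos: [512.2, 310.2, 78.2]
tcp_rot: [3.14, 0.001, 0.0]
contact_force: [-0.7, -0.0, 0.2]
opening: 0.002
```

Call:
arm_command(plan=[{"translation": [0, 0, 0.04], "twist": 0, "gripper": 0}, {"translation": [0, 0, 0.08], "twist": 0, "gripper": 0}, {"translation": [0, 0, 0.12], "twist": 0, "gripper": 0}, {"translation": [0, 0, 0.16], "twist": 0, "gripper": 0}, {"translation": [0, 0, 0.2], "twist": 0, "gripper": 0}])

```text
clock: 2.33
eef_pos: [512.3, 310.2, 76.3]
tcp_rot: [3.14, 0.001, 0.0]
contact_force: [-0.6, 0.2, 0.9]
opening: 0.0
```

Call:
arm_command(plan=[{"translation": [0, 0, 0.04], "twist": 0, "gripper": 0}, {"translation": [0, 0, 0.08], "twist": 0, "gripper": 0}, {"translation": [0, 0, 0.12], "twist": 0, "gripper": 0}, {"translation": [0, 0, 0.16], "twist": 0, "gripper": 0}, {"translation": [0, 0, 0.2], "twist": 0, "gripper": 0}])

```text
clock: 2.75
eef_pos: [512.3, 310.2, 74.2]
tcp_rot: [3.14, 0.001, 0.0]
contact_force: [1.0, 0.2, 0.7]
opening: 0.002
```

Call:
arm_command(plan=[{"translation": [0, 0, 0.02], "twist": 0, "gripper": 0}, {"translation": [0, 0, 0.04], "twist": 0, "gripper": 0}, {"translation": [0, 0, 0.06], "twist": 0, "gripper": 0}, {"translation": [0, 0, 0.08], "twist": 0, "gripper": 0}, {"translation": [0, 0, 0.1], "twist": 0, "gripper": 0}])

```text
clock: 3.17
eef_pos: [512.3, 310.2, 73.2]
tcp_rot: [3.14, 0.001, 0.0]
contact_force: [0.4, 0.0, -0.4]
opening: 0.002
```

Call:
arm_command(plan=[{"translation": [0, 0, 0.02], "twist": 0, "gripper": 0}, {"translation": [0, 0, 0.04], "twist": 0, "gripper": 0}, {"translation": [0, 0, 0.06], "twist": 0, "gripper": 0}, {"translation": [0, 0, 0.08], "twist": 0, "gripper": 0}, {"translation": [0, 0, 0.1], "twist": 0, "gripper": 0}])

```text
clock: 3.58
eef_pos: [512.3, 310.2, 72.2]
tcp_rot: [3.14, 0.001, 0.0]
contact_force: [-0.5, 0.3, 0.1]
opening: -0.002
```

Call:
arm_command(plan=[{"translation": [0, 0, 0.02], "twist": 0, "gripper": 0}, {"translation": [0, 0, 0.04], "twist": 0, "gripper": 0}, {"translation": [0, 0, 0.06], "twist": 0, "gripper": 0}, {"translation": [0, 0, 0.08], "twist": 0, "gripper": 0}, {"translation": [0, 0, 0.1], "twist": 0, "gripper": 0}])

```text
clock: 4.0
eef_pos: [512.3, 310.2, 71.2]
tcp_rot: [3.14, 0.001, 0.0]
contact_force: [-0.4, -0.1, -0.5]
opening: 0.002
```

```bash
python3 -c "
from h import *
cv2.imwrite('pics/s2.png',cv2.resize(grab_frame('scene')[240:350,300:430],None,fx=5,fy=5,interpolation=2))
cv2.imwrite('pics/w2.png',grab_frame('wrist'))
go(513,310,80,0.0)"
```

```text
t 4.1 p [512.3 310.2  71.1] rot [3.14e+00 1.00e-03 0.00e+00] F [-0.6  0.2 -0.7] op 0.0 q [ 0.54  0.47  1.8  -0.    0.87  0.54]
shift cm [ 0.07  0.02 -0.89] twist 0.0
```

View pics/s2.png

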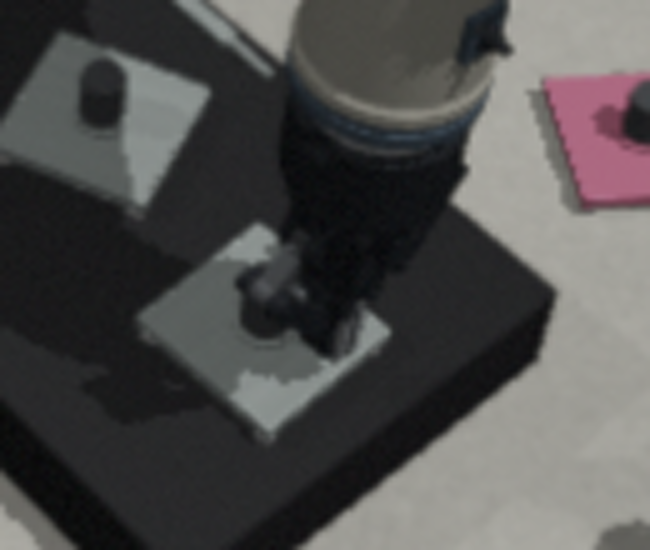

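View pics/w2.png

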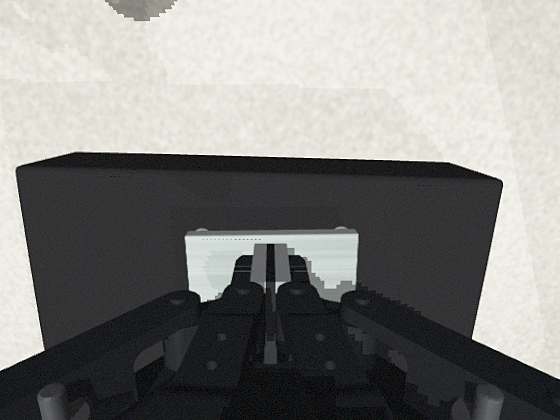

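```bash
python3 -c "
from h import *
c=camera_model('wrist'); p=sense()['eef_pos']
print(proj(c,[p]),p)
print(onplane(c,[(186,232),(357,230)],74))
print(onplane(c,[(186,232),(357,230)],70))
"
python3 - <<'E'
import cv2
a=cv2.imread('pics/w1.png')[200:340,170:380];b=cv2.imread('pics/w2.png')[200:340,170:380]
cv2.imwrite('pics/w12.png',cv2.resize(cv2.vconcat([a,b]),None,fx=2.1,fy=2.1,interpolation=2))
E
```

```text
[[271.42763419 244.26407866]] [512.25786191 310.21320732  71.1374359 ]
[[471.60074066 317.58731437  74.        ]
 [552.89064534 318.52382907  74.        ]]
[[470.60605444 316.15022374  70.        ]
 [553.89862332 317.10981049  70.        ]]
```

View pics/w12.png

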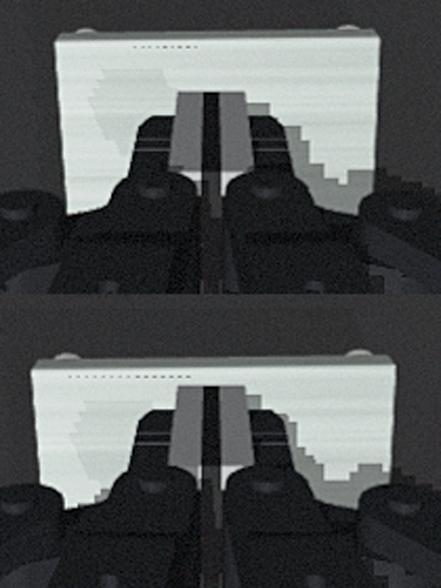

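Call:
arm_command(plan=[{"translation": [0, 0, 0.02], "twist": 0, "gripper": 0}, {"translation": [0, 0, 0.04], "twist": 0, "gripper": 0}, {"translation": [0, 0, 0.06], "twist": 0, "gripper": 0}, {"translation": [0, 0, 0.08], "twist": 0, "gripper": 0}, {"translation": [0, 0, 0.1], "twist": 0, "gripper": 0}])

```text
clock: 4.52
eef_pos: [512.3, 310.2, 70.1]
tcp_rot: [3.14, 0.001, 0.0]
contact_force: [-0.4, -0.6, -0.3]
opening: -0.003
```

Call:
arm_command(plan=[{"translation": [0, 0, 0.02], "twist": 0, "gripper": 0}, {"translation": [0, 0, 0.04], "twist": 0, "gripper": 0}, {"translation": [0, 0, 0.06], "twist": 0, "gripper": 0}, {"translation": [0, 0, 0.08], "twist": 0, "gripper": 0}, {"translation": [0, 0, 0.1], "twist": 0, "gripper": 0}])

```text
clock: 4.93
eef_pos: [512.3, 310.2, 69.1]
tcp_rot: [3.14, 0.001, 0.0]
contact_force: [0.4, 0.2, 0.8]
opening: -0.001
```

```bash
python3 -c "
from h import *
a=grab_frame('wrist'); cv2.imwrite('pics/w3.png',cv2.resize(a[200:340,170:380],None,fx=3.5,fy=3.5,interpolation=2))
cv2.imwrite('pics/sd3.png',cv2.resize(grab_frame('side')[110:210,220:350],None,fx=5,fy=5,interpolation=2))
go()"
```

```text
t 5.03 p [512.2 310.2  69.1] rot [3.14e+00 1.00e-03 0.00e+00] F [-0.4  0.1  0. ] op 0.0 q [ 0.54  0.48  1.8  -0.    0.87  0.54]
shift cm [0. 0. 0.] twist 0
```

View pics/w3.png

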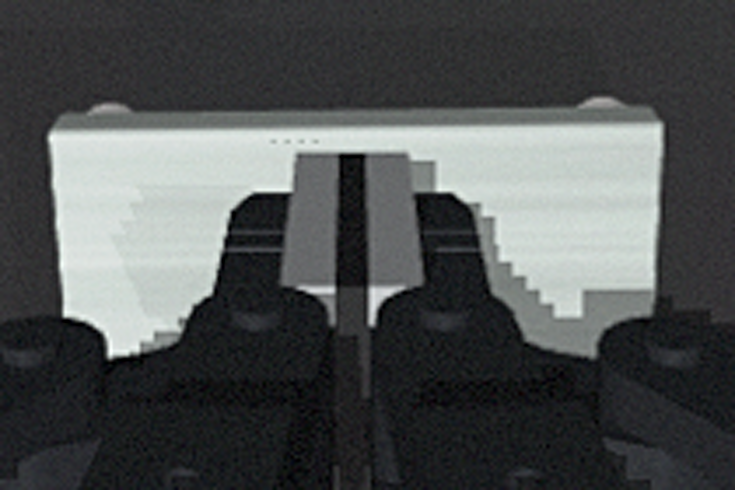

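View pics/sd3.png

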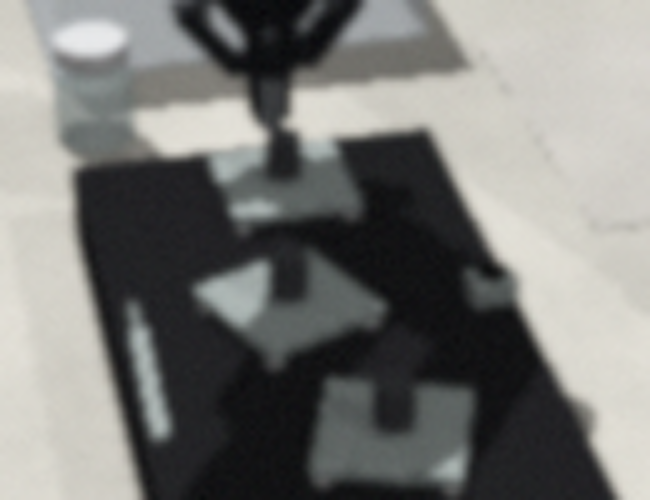

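Call:
arm_command(plan=[{"translation": [0, 0, 0.02], "twist": 0, "gripper": 0}, {"translation": [0, 0, 0.04], "twist": 0, "gripper": 0}, {"translation": [0, 0, 0.06], "twist": 0, "gripper": 0}, {"translation": [0, 0, 0.08], "twist": 0, "gripper": 0}, {"translation": [0, 0, 0.1], "twist": 0, "gripper": 0}])

```text
clock: 5.45
eef_pos: [512.2, 310.2, 68.0]
tcp_rot: [3.14, 0.001, 0.0]
contact_force: [0.3, 0.1, -0.5]
opening: -0.003
```

Call:
arm_command(plan=[{"translation": [0, 0, 0.02], "twist": 0, "gripper": 0}, {"translation": [0, 0, 0.04], "twist": 0, "gripper": 0}, {"translation": [0, 0, 0.06], "twist": 0, "gripper": 0}, {"translation": [0, 0, 0.08], "twist": 0, "gripper": 0}, {"translation": [0, 0, 0.1], "twist": 0, "gripper": 0}])

```text
clock: 5.87
eef_pos: [512.2, 310.2, 67.0]
tcp_rot: [3.14, 0.001, 0.0]
contact_force: [-0.2, -0.2, 0.3]
opening: -0.0
```

```bash
python3 -c "
from h import *
a=grab_frame('wrist'); cv2.imwrite('pics/w4.png',cv2.resize(a[200:340,170:380],None,fx=3.5,fy=3.5,interpolation=2))
cv2.imwrite('pics/s4.png',cv2.resize(grab_frame('scene')[260:340,310:410],None,fx=7,fy=7,interpolation=2))
go()
c=camera_model('wrist');print(c['pose'].round(2))"
```

```text
t 5.97 p [512.2 310.1  67. ] rot [3.14e+00 1.00e-03 0.00e+00] F [ 0.4 -0.8 -0.8] op -0.0 q [ 0.54  0.48  1.8  -0.    0.87  0.54]
shift cm [0. 0. 0.] twist 0
[[ 1.0000e+00 -0.0000e+00 -0.0000e+00  5.1194e+02]
 [-0.0000e+00 -9.7000e-01 -2.6000e-01  3.7590e+02]
 [-0.0000e+00  2.6000e-01 -9.7000e-01  2.3224e+02]
 [ 0.0000e+00  0.0000e+00  0.0000e+00  1.0000e+00]]
```

View pics/w4.png

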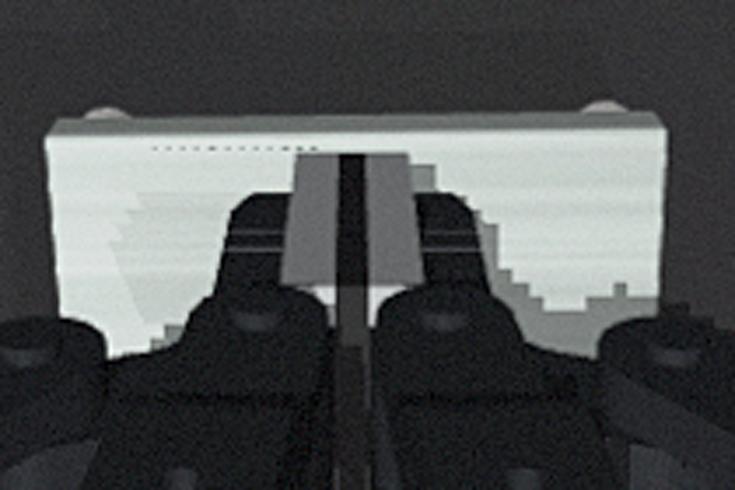

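View pics/s4.png

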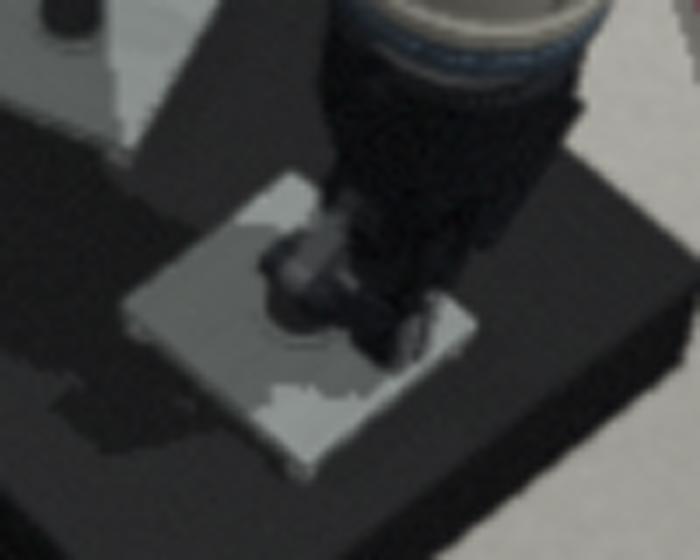

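```bash
python3 -c "
from h import *
c=camera_model('scene')
for z in (67,70,74,80,85): print(z,((proj(c,[[512,310,z],[512,299,z],[512,321,z],[520,321,z]])-[310,260])*7).round(0).tolist())
P=onplane(c,[(310+x/7,260+y/7) for x,y in ((293,172),(478,324),(305,462),(122,303))],74);print(P,P.mean(0))
c=camera_model('side')
for z in (67,74): print(z,((proj(c,[[512,310,z]])-[220,110])*5))
"

```

```text
67 [[380.0, 392.0], [356.0, 371.0], [405.0, 414.0], [389.0, 427.0]]
70 [[381.0, 387.0], [357.0, 366.0], [406.0, 409.0], [390.0, 422.0]]
74 [[383.0, 380.0], [358.0, 358.0], [408.0, 402.0], [391.0, 415.0]]
80 [[385.0, 369.0], [360.0, 348.0], [410.0, 391.0], [394.0, 405.0]]
85 [[387.0, 360.0], [362.0, 339.0], [412.0, 382.0], [396.0, 396.0]]
[[472.49554424 231.93531149  74.        ]
 [471.52962211 315.24751872  74.        ]
 [554.38417938 315.2158528   74.        ]
 [555.85208435 233.04849956  74.        ]] [513.56535752 273.86179564  74.        ]
67 [[268.90719189 155.3504898 ]]
74 [[268.74066503 146.19620156]]
```

```bash
python3 -c "
from h import *
a=grab_frame('side'); cv2.imwrite('pics/sd5.png',cv2.resize(a[105:165,240:320],None,fx=9,fy=9,interpolation=2))
c=camera_model('side')
for z in (67,75,85,95): print(z,((proj(c,[[512,310,z],[512,299,z],[512,273.,104],[512,273,74]])-[240,105])*9).round().tolist())
"

```

```text
67 [[304.0, 325.0], [311.0, 339.0], [325.0, 285.0], [326.0, 357.0]]
75 [[304.0, 306.0], [310.0, 320.0], [325.0, 285.0], [326.0, 357.0]]
85 [[303.0, 282.0], [310.0, 296.0], [325.0, 285.0], [326.0, 357.0]]
95 [[303.0, 258.0], [309.0, 272.0], [325.0, 285.0], [326.0, 357.0]]
```

View pics/sd5.png

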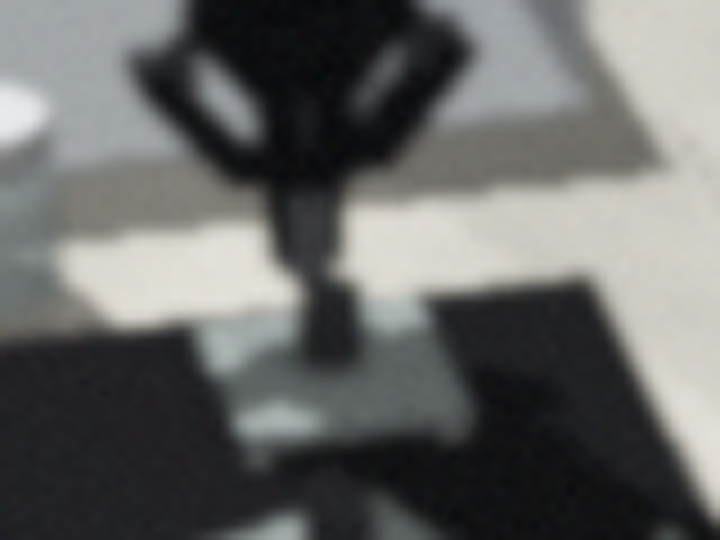

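The side view shows the real fingertip at about z=88, some 20 mm above the reported TCP (fingertip at crop pixel (305,270), knob top at (330,285)). So the tip hasn't touched yet. I'll keep creeping.

Call:
arm_command(plan=[{"translation": [0, 0, 0.08], "twist": 0, "gripper": 0}, {"translation": [0, 0, 0.16], "twist": 0, "gripper": 0}, {"translation": [0, 0, 0.24], "twist": 0, "gripper": 0}, {"translation": [0, 0, 0.32], "twist": 0, "gripper": 0}, {"translation": [0, 0, 0.4], "twist": 0, "gripper": 0}])

```text
clock: 6.43
eef_pos: [512.2, 310.2, 62.9]
tcp_rot: [3.14, 0.001, 0.0]
contact_force: [0.1, -0.6, -0.4]
opening: -0.0
```

Call:
arm_command(plan=[{"translation": [0, 0, 0.04], "twist": 0, "gripper": 0}, {"translation": [0, 0, 0.08], "twist": 0, "gripper": 0}, {"translation": [0, 0, 0.12], "twist": 0, "gripper": 0}, {"translation": [0, 0, 0.16], "twist": 0, "gripper": 0}, {"translation": [0, 0, 0.2], "twist": 0, "gripper": 0}])

```text
clock: 6.85
eef_pos: [512.2, 310.1, 60.9]
tcp_rot: [3.14, 0.001, 0.0]
contact_force: [0.7, 0.1, 0.1]
opening: -0.003
```

```bash
python3 -c "
from h import *
a=grab_frame('side'); cv2.imwrite('pics/sd6.png',cv2.resize(a[105:165,240:320],None,fx=9,fy=9,interpolation=2))
a=grab_frame('wrist'); cv2.imwrite('pics/w6.png',cv2.resize(a[200:340,170:380],None,fx=3.5,fy=3.5,interpolation=2))
"

```

```text
(no output)
```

View pics/sd6.png

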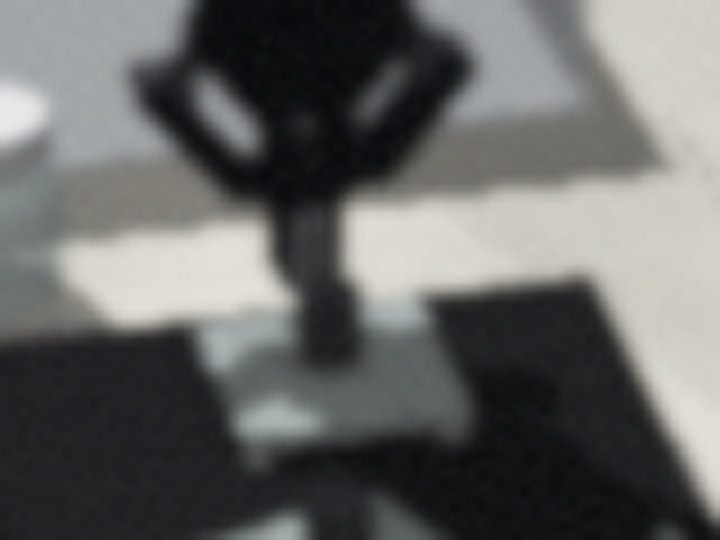

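View pics/w6.png

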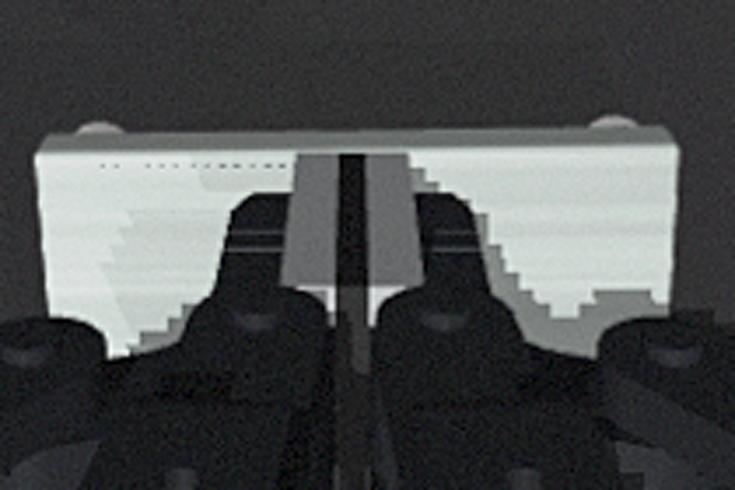

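Call:
arm_command(plan=[{"translation": [0, -0.3, 0.05], "twist": 0, "gripper": 0}, {"translation": [0, -0.6, 0.1], "twist": 0, "gripper": 0}, {"translation": [0, -0.6, 0.15], "twist": 0, "gripper": 0}, {"translation": [0, -0.6, 0.2], "twist": 0, "gripper": 0}, {"translation": [0, -0.6, 0.25], "twist": 0, "gripper": 0}])

```text
clock: 7.37
eef_pos: [512.1, 316.2, 58.2]
tcp_rot: [3.14, 0.001, 0.0]
contact_force: [-0.3, -0.1, 0.6]
opening: -0.002
```

Call:
arm_command(plan=[{"translation": [0, 0, 0.03], "twist": 0, "gripper": 0}, {"translation": [0, 0, 0.06], "twist": 0, "gripper": 0}, {"translation": [0, 0, 0.09], "twist": 0, "gripper": 0}, {"translation": [0, 0, 0.12], "twist": 0, "gripper": 0}, {"translation": [0, 0, 0.15], "twist": 0, "gripper": 0}])

```text
clock: 7.78
eef_pos: [512.1, 316.2, 56.8]
tcp_rot: [3.14, 0.001, 0.0]
contact_force: [-1.3, 0.4, 0.1]
opening: 0.0
```

Call:
arm_command(plan=[{"translation": [0, 0, 0.03], "twist": 0, "gripper": 0}, {"translation": [0, 0, 0.06], "twist": 0, "gripper": 0}, {"translation": [0, 0, 0.09], "twist": 0, "gripper": 0}, {"translation": [0, 0, 0.12], "twist": 0, "gripper": 0}, {"translation": [0, 0, 0.15], "twist": 0, "gripper": 0}])

```text
clock: 8.2
eef_pos: [512.1, 316.1, 55.2]
tcp_rot: [3.14, 0.001, 0.0]
contact_force: [0.7, -0.1, -0.3]
opening: 0.004
```

Call:
arm_command(plan=[{"translation": [0, 0, 0.02], "twist": 0, "gripper": 0}, {"translation": [0, 0, 0.04], "twist": 0, "gripper": 0}, {"translation": [0, 0, 0.06], "twist": 0, "gripper": 0}, {"translation": [0, 0, 0.08], "twist": 0, "gripper": 0}, {"translation": [0, 0, 0.1], "twist": 0, "gripper": 0}])

```text
clock: 8.62
eef_pos: [512.1, 316.2, 54.2]
tcp_rot: [3.14, 0.001, 0.0]
contact_force: [0.0, -0.0, 1.2]
opening: 0.001
```

Call:
arm_command(plan=[{"translation": [0, 0, 0.02], "twist": 0, "gripper": 0}, {"translation": [0, 0, 0.04], "twist": 0, "gripper": 0}, {"translation": [0, 0, 0.06], "twist": 0, "gripper": 0}, {"translation": [0, 0, 0.08], "twist": 0, "gripper": 0}, {"translation": [0, 0, 0.1], "twist": 0, "gripper": 0}])

```text
clock: 9.03
eef_pos: [512.1, 316.2, 53.2]
tcp_rot: [3.14, 0.001, 0.0]
contact_force: [-0.5, 0.4, 1.0]
opening: -0.001
```

```bash
python3 -c "
from h import *
a=grab_frame('wrist'); cv2.imwrite('pics/w7.png',cv2.resize(a[200:340,170:380],None,fx=3.5,fy=3.5,interpolation=2))
cv2.imwrite('pics/s7.png',cv2.resize(grab_frame('scene')[260:340,310:410],None,fx=7,fy=7,interpolation=2))
go()"

```

```text
t 9.13 p [512.1 316.1  53.1] rot [3.14e+00 2.00e-03 0.00e+00] F [ 0.5 -0.5 -0.5] op 0.0 q [ 0.55  0.5   1.8  -0.    0.84  0.55]
shift cm [0. 0. 0.] twist 0
```

View pics/s7.png

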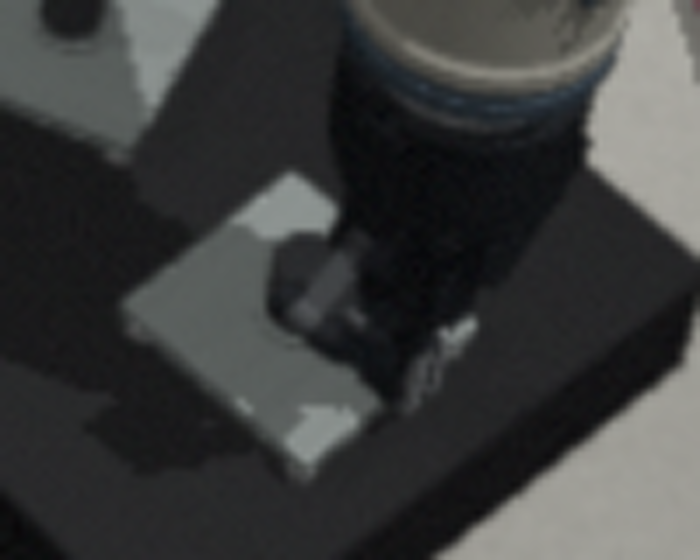

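View pics/w7.png

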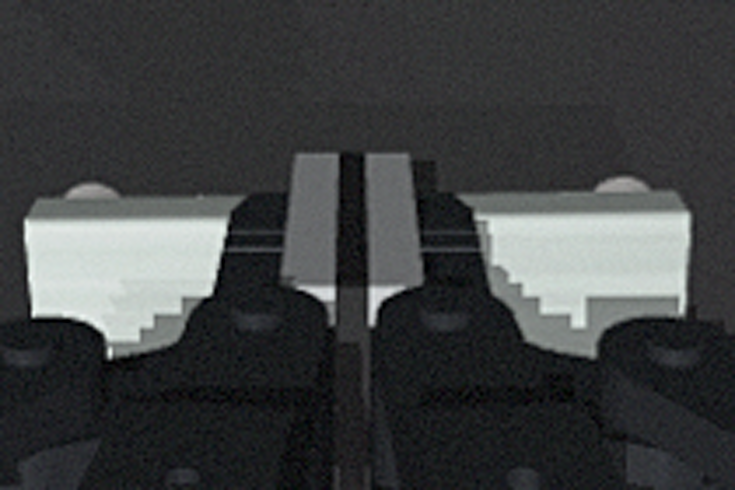

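Call:
arm_command(plan=[{"translation": [0, 0, 0.03], "twist": 0, "gripper": 0}, {"translation": [0, 0, 0.06], "twist": 0, "gripper": 0}, {"translation": [0, 0, 0.09], "twist": 0, "gripper": 0}, {"translation": [0, 0, 0.12], "twist": 0, "gripper": 0}, {"translation": [0, 0, 0.15], "twist": 0, "gripper": 0}])

```text
clock: 9.55
eef_pos: [512.1, 316.1, 51.6]
tcp_rot: [3.14, 0.002, 0.0]
contact_force: [-0.4, 0.3, -0.3]
opening: -0.003
```

Call:
arm_command(plan=[{"translation": [0, 0, 0.02], "twist": 0, "gripper": 0}, {"translation": [0, 0, 0.04], "twist": 0, "gripper": 0}, {"translation": [0, 0, 0.06], "twist": 0, "gripper": 0}, {"translation": [0, 0, 0.08], "twist": 0, "gripper": 0}, {"translation": [0, 0, 0.1], "twist": 0, "gripper": 0}])

```text
clock: 9.97
eef_pos: [512.1, 316.2, 50.6]
tcp_rot: [3.14, 0.002, 0.0]
contact_force: [-0.1, -0.3, -0.7]
opening: 0.001
```

Call:
arm_command(plan=[{"translation": [0, 0, 0.02], "twist": 0, "gripper": 0}, {"translation": [0, 0, 0.04], "twist": 0, "gripper": 0}, {"translation": [0, 0, 0.06], "twist": 0, "gripper": 0}, {"translation": [0, 0, 0.08], "twist": 0, "gripper": 0}, {"translation": [0, 0, 0.1], "twist": 0, "gripper": 0}])

```text
clock: 10.38
eef_pos: [512.2, 316.2, 50.3]
tcp_rot: [3.14, 0.001, 0.0]
contact_force: [-3.8, -1.6, 10.8]
opening: -0.003
```

Contact on carrier C's +y edge: 10.8 N within 0.7 mm of travel, so that side is firm. The plate top at z=74 reads as TCP z≈50.5. Next is the opposite edge.

Call:
arm_command(plan=[{"translation": [0, 0, -2.0], "twist": 0, "gripper": 0}, {"translation": [0, 0, -4.2], "twist": 0, "gripper": 0}, {"translation": [0, 2.5, -4.5], "twist": 0, "gripper": 0}, {"translation": [0, 5.5, -4.5], "twist": 0, "gripper": 0}, {"translation": [0, 8.6, -4.5], "twist": 0, "gripper": 0}])

```text
clock: 10.8
eef_pos: [512.5, 230.1, 96.1]
tcp_rot: [3.141, -0.0, 0.002]
contact_force: [0.6, -0.3, -0.5]
opening: -0.001
```

```bash
python3 -c "
from h import *
go(513,230,54,0)"

```

```text
t 10.8 p [512.5 230.1  96.1] rot [ 3.141e+00 -0.000e+00  2.000e-03] F [ 0.6 -0.3 -0.5] op -0.0 q [ 0.42  0.39  1.86 -0.    0.89  0.42]
shift cm [0.05 0.   4.21] twist 0.002
```

Call:
arm_command(plan=[{"translation": [0, 0, 1.5], "twist": 0, "gripper": 0}, {"translation": [0, 0, 3.0], "twist": 0, "gripper": 0}, {"translation": [0, 0, 3.9], "twist": 0, "gripper": 0}, {"translation": [0, 0, 4.2], "twist": 0, "gripper": 0}, {"translation": [0, 0, 4.2], "twist": 0, "gripper": 0}])

```text
clock: 11.22
eef_pos: [512.0, 230.0, 53.2]
tcp_rot: [3.14, 0.001, 0.002]
contact_force: [0.7, 0.1, -1.0]
opening: 0.001
```

Call:
arm_command(plan=[{"translation": [0, 0, 0.04], "twist": 0, "gripper": 0}, {"translation": [0, 0, 0.08], "twist": 0, "gripper": 0}, {"translation": [0, 0, 0.12], "twist": 0, "gripper": 0}, {"translation": [0, 0, 0.16], "twist": 0, "gripper": 0}, {"translation": [0, 0, 0.2], "twist": 0, "gripper": 0}])

```text
clock: 11.63
eef_pos: [512.1, 230.2, 51.6]
tcp_rot: [3.14, 0.001, 0.002]
contact_force: [0.1, -0.2, 0.5]
opening: -0.001
```

Call:
arm_command(plan=[{"translation": [0, 0, 0.02], "twist": 0, "gripper": 0}, {"translation": [0, 0, 0.04], "twist": 0, "gripper": 0}, {"translation": [0, 0, 0.06], "twist": 0, "gripper": 0}, {"translation": [0, 0, 0.08], "twist": 0, "gripper": 0}, {"translation": [0, 0, 0.1], "twist": 0, "gripper": 0}])

```text
clock: 12.05
eef_pos: [512.1, 230.2, 50.5]
tcp_rot: [3.14, 0.001, 0.002]
contact_force: [0.4, -0.2, 0.0]
opening: 0.002
```

Call:
arm_command(plan=[{"translation": [0, 0, 0.02], "twist": 0, "gripper": 0}, {"translation": [0, 0, 0.04], "twist": 0, "gripper": 0}, {"translation": [0, 0, 0.06], "twist": 0, "gripper": 0}, {"translation": [0, 0, 0.06], "twist": 0, "gripper": 0}, {"translation": [0, 0, 0.06], "twist": 0, "gripper": 0}])

```text
clock: 12.47
eef_pos: [512.2, 230.2, 50.4]
tcp_rot: [3.14, 0.001, 0.002]
contact_force: [-2.5, -0.5, 6.3]
opening: 0.001
```

```bash
python3 -c "
from h import *
go(467,171.4,54,0.380)"

```

```text
t 12.47 p [512.2 230.2  50.4] rot [3.14e+00 1.00e-03 2.00e-03] F [-2.5 -0.5  6.3] op 0.0 q [ 0.42  0.46  1.89 -0.    0.8   0.42]
shift cm [-4.53  5.87 -0.35] twist -0.378
```

Call:
arm_command(plan=[{"translation": [0, 0, -1.5], "twist": 0, "gripper": 0}, {"translation": [-1.5, 2.0, -2.5], "twist": -0.12, "gripper": 0}, {"translation": [-3.0, 4.0, -2.5], "twist": -0.24, "gripper": 0}, {"translation": [-4.5, 5.9, -2.5], "twist": -0.36, "gripper": 0}, {"translation": [-4.5, 5.9, -1.5], "twist": -0.378, "gripper": 0}])

```text
clock: 12.88
eef_pos: [464.9, 168.7, 66.2]
tcp_rot: [3.14, 0.003, 0.387]
contact_force: [0.0, 1.3, -1.2]
opening: -0.003
```

```bash
python3 -c "
from h import *
go(467,171.4,53.5,0.380)"

```

```text
t 12.88 p [464.9 168.7  66.2] rot [3.14e+00 3.00e-03 3.87e-01] F [ 0.   1.3 -1.2] op -0.0 q [ 0.35  0.35  2.02 -0.    0.77 -0.04]
shift cm [ 0.3  -0.17  1.27] twist 0.007
```

Call:
arm_command(plan=[{"translation": [0.3, -0.2, 0.5], "twist": 0, "gripper": 0}, {"translation": [0.3, -0.2, 1.0], "twist": 0, "gripper": 0}, {"translation": [0.3, -0.2, 1.3], "twist": 0, "gripper": 0}, {"translation": [0.3, -0.2, 1.35], "twist": 0, "gripper": 0}, {"translation": [0.3, -0.2, 1.4], "twist": 0, "gripper": 0}])

```text
clock: 13.3
eef_pos: [467.2, 172.2, 51.9]
tcp_rot: [3.14, 0.003, 0.386]
contact_force: [-0.3, 0.2, 0.1]
opening: 0.001
```

Call:
arm_command(plan=[{"translation": [0, 0, 0.02], "twist": 0, "gripper": 0}, {"translation": [0, 0, 0.04], "twist": 0, "gripper": 0}, {"translation": [0, 0, 0.06], "twist": 0, "gripper": 0}, {"translation": [0, 0, 0.08], "twist": 0, "gripper": 0}, {"translation": [0, 0, 0.1], "twist": 0, "gripper": 0}])

```text
clock: 13.72
eef_pos: [467.2, 172.2, 51.0]
tcp_rot: [3.14, 0.003, 0.386]
contact_force: [0.7, -0.3, 0.1]
opening: 0.001
```

Call:
arm_command(plan=[{"translation": [0, 0, 0.02], "twist": 0, "gripper": 0}, {"translation": [0, 0, 0.04], "twist": 0, "gripper": 0}, {"translation": [0, 0, 0.06], "twist": 0, "gripper": 0}, {"translation": [0, 0, 0.08], "twist": 0, "gripper": 0}, {"translation": [0, 0, 0.1], "twist": 0, "gripper": 0}])

```text
clock: 14.13
eef_pos: [467.4, 172.2, 50.3]
tcp_rot: [3.14, 0.002, 0.386]
contact_force: [-1.6, -1.5, 9.2]
opening: 0.0
```

Call:
arm_command(plan=[{"translation": [0, 0, -2.0], "twist": 0, "gripper": 0}, {"translation": [0, 0, -4.2], "twist": 0, "gripper": 0}, {"translation": [0, 2.5, -4.5], "twist": 0, "gripper": 0}, {"translation": [0, 5.5, -4.5], "twist": 0, "gripper": 0}, {"translation": [0, 8.6, -4.5], "twist": 0, "gripper": 0}])

```text
clock: 14.55
eef_pos: [500.5, 92.3, 96.2]
tcp_rot: [3.14, 0.001, 0.388]
contact_force: [1.3, 0.8, -0.4]
opening: 0.001
```

```bash
python3 -c "
from h import *
go(499,91.6,52.5,0.38)"

```

```text
t 14.55 p [500.5  92.3  96.2] rot [3.14e+00 1.00e-03 3.88e-01] F [ 1.3  0.8 -0.4] op 0.0 q [ 0.18  0.32  1.98 -0.    0.85 -0.21]
shift cm [-0.16  0.    4.37] twist 0.008
```

Call:
arm_command(plan=[{"translation": [-0.1, 0, 1.5], "twist": 0, "gripper": 0}, {"translation": [-0.1, 0, 3.0], "twist": 0, "gripper": 0}, {"translation": [-0.1, 0, 4.0], "twist": 0, "gripper": 0}, {"translation": [-0.1, 0, 4.25], "twist": 0, "gripper": 0}, {"translation": [-0.1, 0, 4.35], "twist": 0, "gripper": 0}])

```text
clock: 14.97
eef_pos: [498.9, 91.9, 52.0]
tcp_rot: [3.14, 0.003, 0.389]
contact_force: [-0.0, 0.7, 0.9]
opening: 0.0
```

Call:
arm_command(plan=[{"translation": [0, 0, 0.02], "twist": 0, "gripper": 0}, {"translation": [0, 0, 0.04], "twist": 0, "gripper": 0}, {"translation": [0, 0, 0.06], "twist": 0, "gripper": 0}, {"translation": [0, 0, 0.08], "twist": 0, "gripper": 0}, {"translation": [0, 0, 0.1], "twist": 0, "gripper": 0}])

```text
clock: 15.38
eef_pos: [499.1, 92.1, 51.4]
tcp_rot: [3.14, 0.002, 0.389]
contact_force: [-0.5, 0.6, -0.3]
opening: -0.003
```

Call:
arm_command(plan=[{"translation": [0, 0, 0.02], "twist": 0, "gripper": 0}, {"translation": [0, 0, 0.04], "twist": 0, "gripper": 0}, {"translation": [0, 0, 0.06], "twist": 0, "gripper": 0}, {"translation": [0, 0, 0.08], "twist": 0, "gripper": 0}, {"translation": [0, 0, 0.1], "twist": 0, "gripper": 0}])

```text
clock: 15.8
eef_pos: [499.2, 92.1, 50.4]
tcp_rot: [3.14, 0.002, 0.389]
contact_force: [-1.3, 0.2, 4.8]
opening: -0.003
```

Call:
arm_command(plan=[{"translation": [0, 0, 0.02], "twist": 0, "gripper": 0}, {"translation": [0, 0, 0.03], "twist": 0, "gripper": 0}, {"translation": [0, 0, 0.04], "twist": 0, "gripper": 0}, {"translation": [0, 0, 0.04], "twist": 0, "gripper": 0}, {"translation": [0, 0, 0.04], "twist": 0, "gripper": 0}])

```text
clock: 16.22
eef_pos: [499.2, 92.1, 50.4]
tcp_rot: [3.14, 0.002, 0.389]
contact_force: [-2.2, -1.3, 6.4]
opening: -0.001
```

```bash
python3 -c "
from h import *
import numpy as np
a=np.radians(69.2-90); u=np.array([-np.sin(a),np.cos(a)]); print(a,u)
for s in (43,-43): print(np.array([510,-10])+s*u)
go(510+43*u[0],-10+43*u[1],52.5,a)"

```

```text
-0.3630284844148205 [0.35510696 0.93482568]
[525.26959938  30.19750409]
[494.73040062 -50.19750409]
t 16.22 p [499.2  92.1  50.4] rot [3.14e+00 2.00e-03 3.89e-01] F [-2.2 -1.3  6.4] op -0.0 q [ 0.18  0.39  2.01 -0.    0.75 -0.21]
shift cm [ 0.07  6.72 -0.21] twist 0.752
```

B is firm on both edges, which leaves A. I'll find its rocking side.

Call:
arm_command(plan=[{"translation": [0, 0.3, -1.5], "twist": 0.12, "gripper": 0}, {"translation": [0, 2.0, -2.5], "twist": 0.24, "gripper": 0}, {"translation": [0, 4.0, -2.5], "twist": 0.36, "gripper": 0}, {"translation": [0.1, 6.0, -2.5], "twist": 0.48, "gripper": 0}, {"translation": [0.1, 6.7, -2.5], "twist": 0.6, "gripper": 0}])

```text
clock: 16.63
eef_pos: [526.9, 28.8, 75.8]
tcp_rot: [3.139, -0.001, -0.218]
contact_force: [0.5, -0.3, -0.3]
opening: -0.0
```

```bash
python3 -c "
from h import *
go(525.3,30.2,53,-.363)"

```

```text
t 16.63 p [526.9  28.8  75.8] rot [ 3.139e+00 -1.000e-03 -2.180e-01] F [ 0.5 -0.3 -0.3] op -0.0 q [ 0.05  0.37  1.95 -0.    0.82  0.27]
shift cm [-0.18 -0.1   2.28] twist 0.145
```

Call:
arm_command(plan=[{"translation": [-0.2, -0.1, 0.5], "twist": 0.1, "gripper": 0}, {"translation": [-0.2, -0.1, 1.5], "twist": 0.145, "gripper": 0}, {"translation": [-0.2, -0.1, 2.1], "twist": 0.145, "gripper": 0}, {"translation": [-0.2, -0.1, 2.3], "twist": 0.145, "gripper": 0}, {"translation": [-0.2, -0.1, 2.35], "twist": 0.145, "gripper": 0}])

```text
clock: 17.05
eef_pos: [524.7, 30.3, 51.8]
tcp_rot: [3.139, -0.0, -0.361]
contact_force: [0.2, 0.3, -0.0]
opening: 0.004
```

Call:
arm_command(plan=[{"translation": [0, 0, 0.02], "twist": 0, "gripper": 0}, {"translation": [0, 0, 0.04], "twist": 0, "gripper": 0}, {"translation": [0, 0, 0.06], "twist": 0, "gripper": 0}, {"translation": [0, 0, 0.08], "twist": 0, "gripper": 0}, {"translation": [0, 0, 0.1], "twist": 0, "gripper": 0}])

```text
clock: 17.47
eef_pos: [524.8, 30.3, 51.0]
tcp_rot: [3.139, -0.0, -0.36]
contact_force: [0.2, -0.3, 1.0]
opening: -0.002
```

Call:
arm_command(plan=[{"translation": [0, 0, 0.02], "twist": 0, "gripper": 0}, {"translation": [0, 0, 0.04], "twist": 0, "gripper": 0}, {"translation": [0, 0, 0.06], "twist": 0, "gripper": 0}, {"translation": [0, 0, 0.08], "twist": 0, "gripper": 0}, {"translation": [0, 0, 0.1], "twist": 0, "gripper": 0}])

```text
clock: 17.88
eef_pos: [525.0, 30.4, 50.1]
tcp_rot: [3.14, -0.001, -0.36]
contact_force: [0.2, 1.2, 1.6]
opening: 0.001
```

Call:
arm_command(plan=[{"translation": [0, 0, 0.02], "twist": 0, "gripper": 0}, {"translation": [0, 0, 0.04], "twist": 0, "gripper": 0}, {"translation": [0, 0, 0.06], "twist": 0, "gripper": 0}, {"translation": [0, 0, 0.08], "twist": 0, "gripper": 0}, {"translation": [0, 0, 0.1], "twist": 0, "gripper": 0}])

```text
clock: 18.3
eef_pos: [525.4, 30.5, 49.3]
tcp_rot: [3.14, -0.001, -0.36]
contact_force: [0.6, 2.1, 3.7]
opening: 0.004
```

Call:
arm_command(plan=[{"translation": [0, 0, 0.02], "twist": 0, "gripper": 0}, {"translation": [0, 0, 0.04], "twist": 0, "gripper": 0}, {"translation": [0, 0, 0.06], "twist": 0, "gripper": 0}, {"translation": [0, 0, 0.08], "twist": 0, "gripper": 0}, {"translation": [0, 0, 0.1], "twist": 0, "gripper": 0}])

```text
clock: 18.72
eef_pos: [525.8, 30.7, 48.6]
tcp_rot: [3.14, -0.002, -0.361]
contact_force: [0.6, 2.9, 8.3]
opening: -0.004
```

It dropped about 1.8 mm at 2–4 N and then bottomed out at 8 N, so A is rocked over. I'll hold it there and look.

Call:
arm_command(plan=[{"translation": [0, 0, 0], "twist": 0, "gripper": 0}, {"translation": [0, 0, 0], "twist": 0, "gripper": 0}, {"translation": [0, 0, 0], "twist": 0, "gripper": 0}, {"translation": [0, 0, 0], "twist": 0, "gripper": 0}, {"translation": [0, 0, 0], "twist": 0, "gripper": 0}])

```text
clock: 19.13
eef_pos: [525.8, 30.7, 48.7]
tcp_rot: [3.14, -0.002, -0.361]
contact_force: [0.4, 0.9, 4.5]
opening: 0.001
```

```bash
python3 -c "
from h import *
a=grab_frame('side')[140:220,260:350]; b=cv2.imread('pics/side0.png')[140:220,260:350]
cv2.imwrite('pics/sd8.png',cv2.resize(cv2.vconcat([b,a]),None,fx=3.6,fy=3.6,interpolation=2))
a=grab_frame('wrist'); cv2.imwrite('pics/w8.png',cv2.resize(a[160:340,130:420],None,fx=2.7,fy=2.7,interpolation=2))
go()"

```

```text
t 19.23 p [525.8  30.7  48.7] rot [ 3.14e+00 -2.00e-03 -3.61e-01] F [-0.3  1.4  5.1] op 0.0 q [ 0.06  0.41  1.97 -0.    0.76  0.42]
shift cm [0. 0. 0.] twist 0
```

View pics/sd8.png

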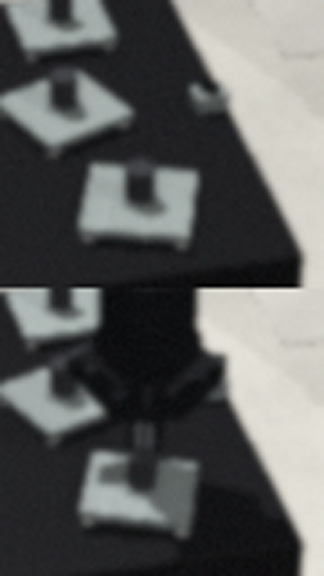

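View pics/w8.png

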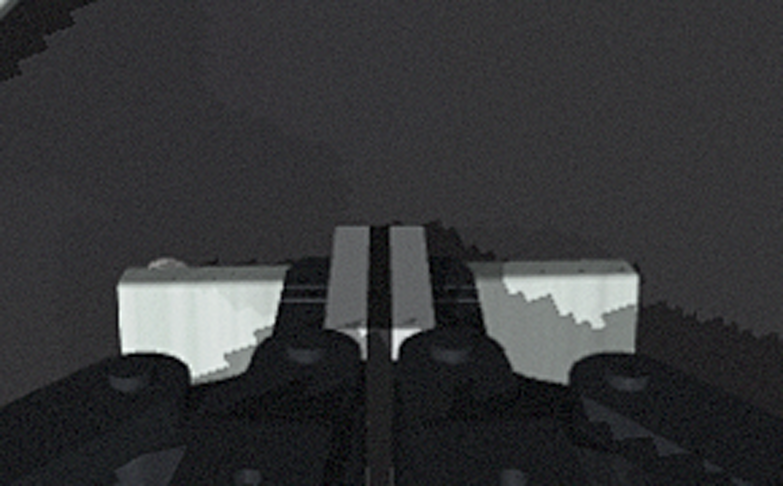

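Call:
arm_command(plan=[{"translation": [0, 0, 0.01], "twist": 0, "gripper": 0}, {"translation": [0, 0, 0.02], "twist": 0, "gripper": 0}, {"translation": [0, 0, 0.03], "twist": 0, "gripper": 0}, {"translation": [0, 0, 0.03], "twist": 0, "gripper": 0}, {"translation": [0, 0, 0.03], "twist": 0, "gripper": 0}])

```text
clock: 19.65
eef_pos: [525.9, 30.7, 48.6]
tcp_rot: [3.141, -0.002, -0.361]
contact_force: [-0.0, 1.7, 7.5]
opening: 0.001
```

Call:
arm_command(plan=[{"translation": [0, 0, 0], "twist": 0, "gripper": 0}, {"translation": [0, 0, 0], "twist": 0, "gripper": 0}, {"translation": [0, 0, 0], "twist": 0, "gripper": 0}, {"translation": [0, 0, 0], "twist": 0, "gripper": 0}, {"translation": [0, 0, 0], "twist": 0, "gripper": 0}])

```text
clock: 20.07
eef_pos: [525.8, 30.7, 48.7]
tcp_rot: [3.14, -0.002, -0.361]
contact_force: [0.1, 2.2, 6.2]
opening: 0.002
```

Call:
arm_command(plan=[{"translation": [0, 0, -0.5], "twist": 0, "gripper": 0}, {"translation": [0, 0, -1.5], "twist": 0, "gripper": 0}, {"translation": [0, 0, -2.8], "twist": 0, "gripper": 0}, {"translation": [0, 0, -4.2], "twist": 0, "gripper": 0}, {"translation": [0, 0, -5.5], "twist": 0, "gripper": 0}])

```text
clock: 20.48
eef_pos: [525.4, 30.6, 104.7]
tcp_rot: [3.14, -0.002, -0.361]
contact_force: [0.3, 0.4, 0.3]
opening: -0.001
```

```bash
python3 -c "
from h import *
a=grab_frame('side')[140:220,260:350]
cv2.imwrite('pics/sd9.png',cv2.resize(a,None,fx=6,fy=6,interpolation=2))
a=grab_frame('wrist'); cv2.imwrite('pics/w9.png',a)
go(510,-10,104,-.363)"

```

```text
t 20.58 p [527.   30.7 105.9] rot [-3.142 -0.005 -0.361] F [-0.1  0.2  0.2] op -0.0 q [ 0.06  0.33  1.93 -0.    0.88  0.42]
shift cm [-0.16  4.41  0.19] twist 0.002
```

View pics/sd9.png

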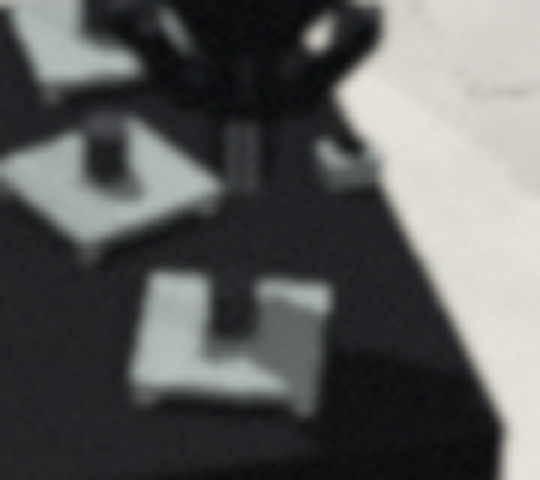

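View pics/w9.png

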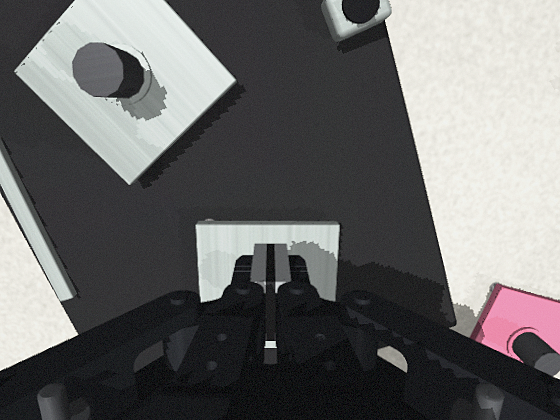

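```bash
python3 - <<'E'
from h import *
c=camera_model('wrist')
P=onplane(c,[(197,223),(339,221)],70.5);print(P,np.linalg.norm(P[1]-P[0]))
u=(P[1]-P[0])/np.linalg.norm(P[1]-P[0]); n=np.array([u[1],-u[0],0]); n*=np.sign(n@[0,-1,0])
print("centre",P.mean(0)+42*n,"ang",np.degrees(np.arctan2(u[1],u[0])))
s=camera_model('side'); print('knob side',onplane(s,[(260+233/6,140+ 278/6)],104))
a=grab_frame('scene'); cv2.imwrite('pics/s9.png',cv2.resize(a[190:270,230:340],None,fx=7,fy=7,interpolation=2))
E
```

```text
[[486.36210793  45.08518635  70.5       ]
 [564.17254208  16.78635044  70.5       ]] 82.79666525229203
centre [510.91226487  -8.53488207  70.5       ] ang -19.985794116029286
knob side [[510.19055979 -11.57522045 104.        ]]
```

View pics/s9.png

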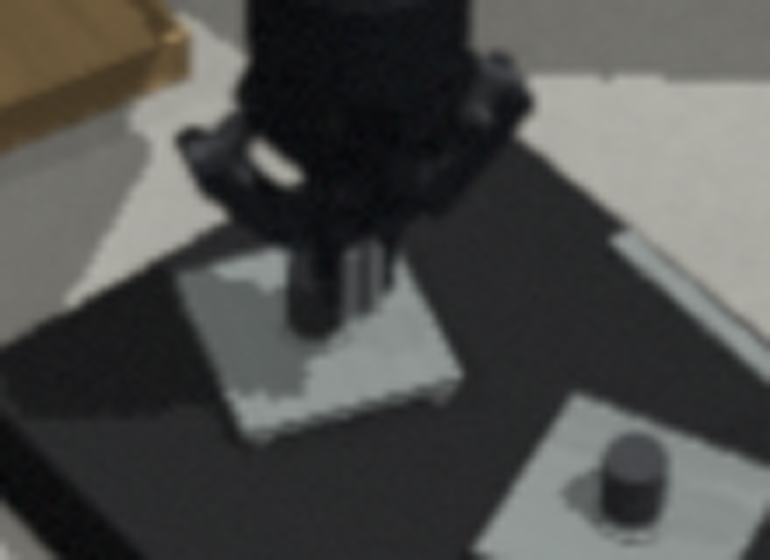

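Call:
arm_command(plan=[{"translation": [-0.1, 1.0, 0], "twist": 0, "gripper": 0.7}, {"translation": [-0.1, 2.5, 0], "twist": 0, "gripper": 0.7}, {"translation": [-0.1, 3.8, 0], "twist": 0, "gripper": 0.7}, {"translation": [-0.1, 4.4, 0], "twist": 0, "gripper": 0.7}, {"translation": [-0.1, 4.4, 0], "twist": 0, "gripper": 0.7}])

```text
clock: 21.05
eef_pos: [508.8, -11.5, 104.2]
tcp_rot: [3.141, -0.003, -0.362]
contact_force: [0.4, -0.3, -0.7]
opening: 0.694
```

```bash
python3 - <<'E'
from h import *
cv2.imwrite('pics/w10.png',grab_frame('wrist'))
go(510.5,-10,53,-.361)
E
```

```text
t 21.1 p [509.4 -10.9 104.4] rot [ 3.141e+00 -3.000e-03 -3.620e-01] F [ 0.4  0.1 -1.1] op 0.7 q [-0.02  0.3   1.97 -0.    0.86  0.34]
shift cm [ 0.06 -0.13  5.14] twist -0.001
```

View pics/w10.png

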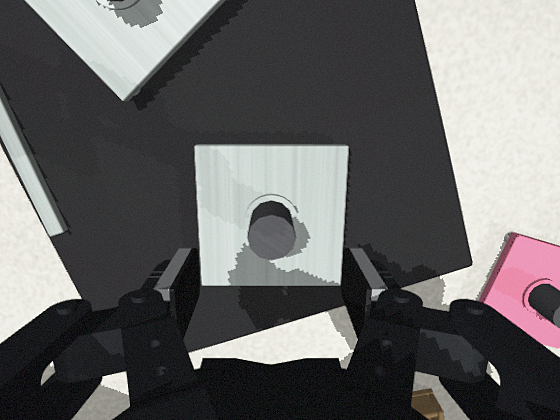

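```bash
python3 - <<'E'
from h import *
c=camera_model('wrist')
print(onplane(c,[(272,238)],100.5),onplane(c,[(272,238)],104))
P=onplane(c,[(195,146),(348,146),(341,285),(201,285)],70.5);print(P,P.mean(0))
P=onplane(c,[(195,146),(348,146),(341,285),(201,285)],74);print(P.mean(0))
E
```

```text
[[510.18485254  -9.53869189 100.5       ]] [[510.62763337  -8.29426274 104.        ]]
[[485.98975843  44.88687767  70.5       ]
 [564.31094012  15.04422098  70.5       ]
 [534.83084405 -63.72535036  70.5       ]
 [455.24545509 -33.29019237  70.5       ]] [510.09424942  -9.27111102  70.5       ]
[510.47192991  -8.21882218  74.        ]
```

Call:
arm_command(plan=[{"translation": [0.04, -0.16, 1.5], "twist": 0, "gripper": 0.7}, {"translation": [0.04, -0.16, 3.0], "twist": 0, "gripper": 0.7}, {"translation": [0.04, -0.16, 4.3], "twist": 0, "gripper": 0.7}, {"translation": [0.04, -0.16, 5.0], "twist": 0, "gripper": 0.7}, {"translation": [0.04, -0.16, 5.1], "twist": 0, "gripper": 0.7}])

```text
clock: 21.52
eef_pos: [509.6, -9.4, 52.0]
tcp_rot: [3.14, -0.001, -0.362]
contact_force: [0.2, 0.1, -0.2]
opening: 0.699
```

```bash
python3 - <<'E'
from h import *
go(510.3,-9.5,53,-.361)
E
```

```text
t 21.52 p [509.6  -9.4  52. ] rot [ 3.14e+00 -1.00e-03 -3.62e-01] F [ 0.2  0.1 -0.2] op 0.7 q [-0.02  0.39  2.   -0.    0.75  0.34]
shift cm [ 0.07 -0.01 -0.1 ] twist -0.001
```

Call:
arm_command(plan=[{"translation": [0.06, 0, -0.1], "twist": 0, "gripper": 0.7}, {"translation": [0.06, 0, -0.1], "twist": 0, "gripper": 0.5}, {"translation": [0.06, 0, -0.1], "twist": 0, "gripper": 0.35}, {"translation": [0.06, 0, -0.1], "twist": 0, "gripper": 0.2}, {"translation": [0.06, 0, -0.1], "twist": 0, "gripper": 0}], squeeze=60)

```text
clock: 21.93
eef_pos: [510.6, -9.6, 53.9]
tcp_rot: [3.141, -0.002, -0.362]
contact_force: [-1.5, 0.2, 4.7]
opening: 0.262
```

Call:
arm_command(plan=[{"translation": [0, 0, 0], "twist": 0, "gripper": 0}, {"translation": [0, 0, 0], "twist": 0, "gripper": 0}, {"translation": [0, 0, 0], "twist": 0, "gripper": 0}, {"translation": [0, 0, 0], "twist": 0, "gripper": 0}, {"translation": [0, 0, 0], "twist": 0, "gripper": 0}])

```text
clock: 22.35
eef_pos: [510.6, -9.6, 54.0]
tcp_rot: [3.141, -0.002, -0.362]
contact_force: [-1.4, -1.2, 0.8]
opening: 0.257
```

Knob held at opening 0.257, about 22 mm. Lifting slowly, then checking.

Call:
arm_command(plan=[{"translation": [0, 0, -0.2], "twist": 0, "gripper": 0}, {"translation": [0, 0, -0.6], "twist": 0, "gripper": 0}, {"translation": [0, 0, -1.2], "twist": 0, "gripper": 0}, {"translation": [0, 0, -2.0], "twist": 0, "gripper": 0}, {"translation": [0, 0, -3.0], "twist": 0, "gripper": 0}])

```text
clock: 22.77
eef_pos: [510.3, -9.5, 84.5]
tcp_rot: [3.14, -0.001, -0.362]
contact_force: [-0.5, -0.7, -4.4]
opening: 0.265
```

Call:
arm_command(plan=[{"translation": [0, 0, -1.0], "twist": 0, "gripper": 0}, {"translation": [0, 0, -2.0], "twist": 0, "gripper": 0}, {"translation": [0, 0, -3.0], "twist": 0, "gripper": 0}, {"translation": [0, 0, -3.5], "twist": 0, "gripper": 0}, {"translation": [0, 0, -3.5], "twist": 0, "gripper": 0}])

```text
clock: 23.18
eef_pos: [511.2, -9.5, 121.2]
tcp_rot: [3.141, -0.004, -0.362]
contact_force: [1.2, -0.7, -4.4]
opening: 0.263
```

```bash
python3 - <<'E'
from h import *
cv2.imwrite('pics/sd11.png',grab_frame('side')); cv2.imwrite('pics/w11.png',grab_frame('wrist'))
cv2.imwrite('pics/s11.png',grab_frame('scene'))
go(481,-310,115,-.17)
E
```

```text
t 23.33 p [509.9  -9.4 119.3] rot [ 3.14e+00 -1.00e-03 -3.62e-01] F [ 0.9  0.5 -4.8] op 0.26 q [-0.02  0.28  1.96 -0.    0.9   0.34]
shift cm [ 7.95 29.13  0.47] twist -0.192
```

View pics/sd11.png

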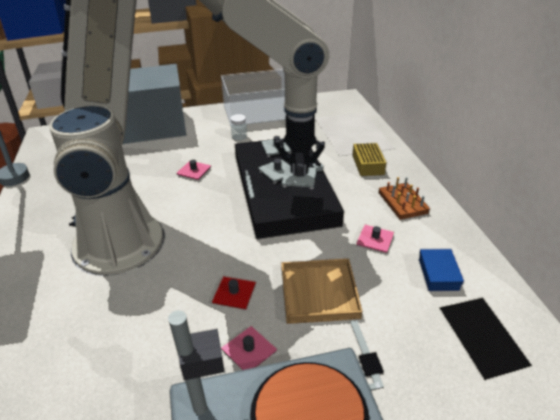

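View pics/w11.png

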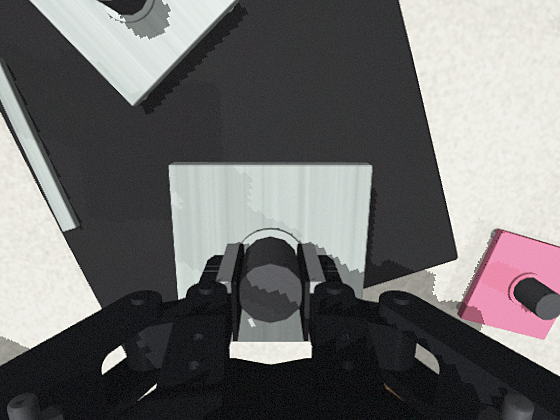

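The carrier is held level at (270,230) in the wrist view, and the wrist reads −4.5 N, which matches its weight. Carrying it to the tray.

Call:
arm_command(plan=[{"translation": [0.4, 1.4, 0], "twist": -0.02, "gripper": 0}, {"translation": [1.2, 4.3, 0], "twist": -0.05, "gripper": 0}, {"translation": [2.0, 7.3, 0], "twist": -0.09, "gripper": 0}, {"translation": [2.8, 10.3, 0], "twist": -0.12, "gripper": 0}, {"translation": [3.6, 13.3, 0], "twist": -0.15, "gripper": 0}])

```text
clock: 23.75
eef_pos: [495.6, -147.7, 118.8]
tcp_rot: [3.14, 0.001, -0.21]
contact_force: [0.8, -0.2, -4.7]
opening: 0.263
```

```bash
python3 -c "
from h import *
go(481,-310,119,-.17)"
```

```text
t 23.75 p [ 495.6 -147.7  118.8] rot [ 3.14e+00  1.00e-03 -2.10e-01] F [ 0.8 -0.2 -4.7] op 0.26 q [-0.29  0.3   1.94 -0.    0.9  -0.08]
shift cm [ 1.95 16.18 -0.  ] twist -0.04
```

Call:
arm_command(plan=[{"translation": [0.4, 3.2, 0], "twist": -0.04, "gripper": 0}, {"translation": [0.8, 6.5, 0], "twist": -0.04, "gripper": 0}, {"translation": [1.2, 10.0, 0], "twist": -0.04, "gripper": 0}, {"translation": [1.6, 13.2, 0], "twist": -0.04, "gripper": 0}, {"translation": [1.8, 15.2, 0], "twist": -0.04, "gripper": 0}])

```text
clock: 24.17
eef_pos: [480.8, -303.0, 118.2]
tcp_rot: [3.14, 0.001, -0.171]
contact_force: [1.4, 0.4, -3.8]
opening: 0.261
```

Call:
arm_command(plan=[{"translation": [0.1, 0.8, 0], "twist": 0, "gripper": 0}, {"translation": [0.1, 0.8, 0], "twist": 0, "gripper": 0}, {"translation": [0.1, 0.8, 0.5], "twist": 0, "gripper": 0}, {"translation": [0.1, 0.8, 1.5], "twist": 0, "gripper": 0}, {"translation": [0.1, 0.8, 2.5], "twist": 0, "gripper": 0}])

```text
clock: 24.58
eef_pos: [480.5, -309.7, 92.2]
tcp_rot: [3.14, 0.002, -0.17]
contact_force: [-0.2, 0.4, -4.6]
opening: 0.26
```

```bash
python3 -c "
from h import *
go(481,-310,90,-.17)
cv2.imwrite('pics/sd12.png',cv2.resize(grab_frame('side')[180:340,210:410],None,fx=3.5,fy=3.5,interpolation=2)); cv2.imwrite('pics/w12.png',grab_frame('wrist'))
cv2.imwrite('pics/s12.png',cv2.resize(grab_frame('scene')[130:250,150:310],None,fx=4.5,fy=4.5,interpolation=2))
"
```

```text
t 24.58 p [ 480.5 -309.7   92.2] rot [ 3.14e+00  2.00e-03 -1.70e-01] F [-0.2  0.4 -4.6] op 0.26 q [-0.57  0.41  1.85 -0.    0.89 -0.4 ]
shift cm [0.06 0.02 0.22] twist 0.0
```

View pics/sd12.png

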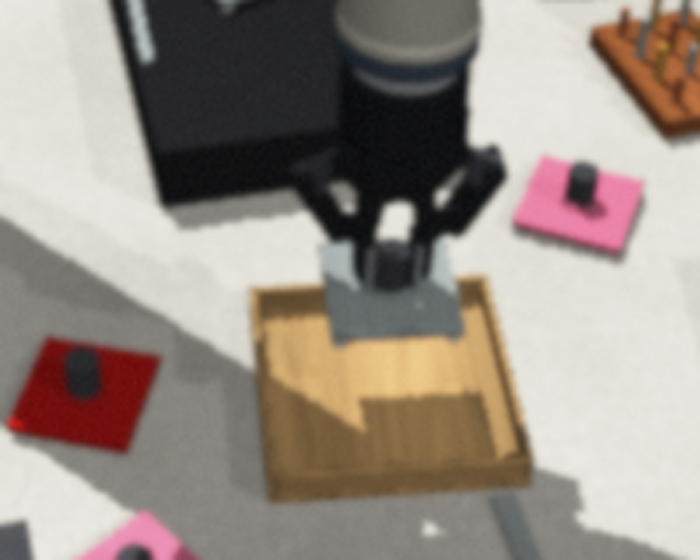

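View pics/s12.png

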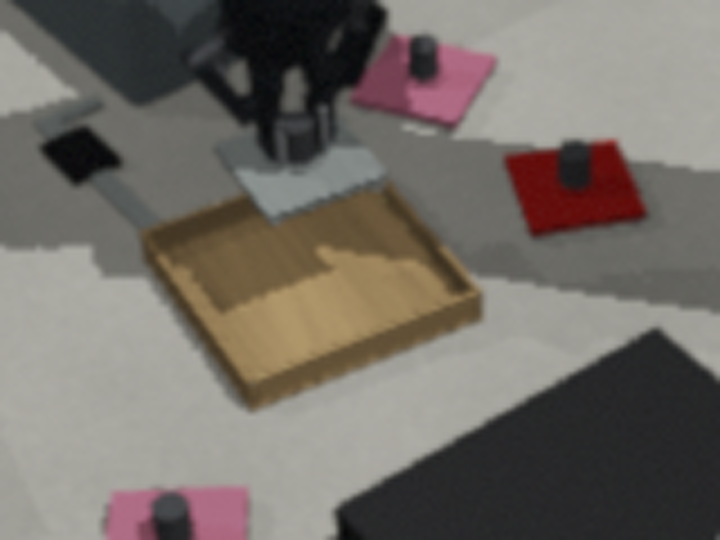

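View pics/w12.png

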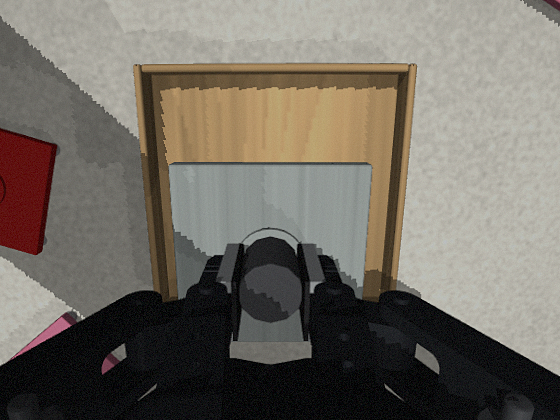

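```bash
python3 -c "
from h import *
c=camera_model('wrist')
for z in (27,23.5):
  P=onplane(c,[(135,66),(416,65)],z); u=(P[1]-P[0]);L=np.linalg.norm(u);u/=L
  n=np.array([u[1],-u[0],0]); print(P.round(1),L,np.degrees(np.arctan2(u[1],u[0])),P.mean(0)+86*n)
"
```

```text
[[ 413.5 -207.9   27. ]
 [ 580.4 -236.3   27. ]] 169.29789325305322 -9.634614719429338 [ 482.53009525 -306.886163     27.        ]
[[ 412.3 -207.4   23.5]
 [ 581.7 -236.1   23.5]] 171.87434168411195 -9.634614719429338 [ 482.6220314  -306.53786693   23.5       ]
```

Call:
arm_command(plan=[{"translation": [0.1, -0.2, 1.2], "twist": 0, "gripper": 0}, {"translation": [0.15, -0.3, 2.5], "twist": 0, "gripper": 0}, {"translation": [0.15, -0.3, 4.0], "twist": 0, "gripper": 0}, {"translation": [0.15, -0.3, 5.0], "twist": 0, "gripper": 0}, {"translation": [0.15, -0.3, 5.5], "twist": 0, "gripper": 0}])

```text
clock: 25.15
eef_pos: [480.7, -305.9, 34.9]
tcp_rot: [-3.141, 0.006, -0.17]
contact_force: [-0.5, 0.9, -5.0]
opening: 0.261
```

Call:
arm_command(plan=[{"translation": [0, 0, 0.8], "twist": 0, "gripper": 0}, {"translation": [0, 0, 1.6], "twist": 0, "gripper": 0}, {"translation": [0, 0, 2.2], "twist": 0, "gripper": 0}, {"translation": [0, 0, 2.5], "twist": 0, "gripper": 0}, {"translation": [0, 0, 2.6], "twist": 0, "gripper": 0}])

```text
clock: 25.57
eef_pos: [480.3, -305.8, 8.4]
tcp_rot: [-3.141, 0.007, -0.17]
contact_force: [-1.2, 0.4, -4.8]
opening: 0.259
```

Call:
arm_command(plan=[{"translation": [0, 0, 0.1], "twist": 0, "gripper": 0}, {"translation": [0, 0, 0.2], "twist": 0, "gripper": 0}, {"translation": [0, 0, 0.3], "twist": 0, "gripper": 0}, {"translation": [0, 0, 0.4], "twist": 0, "gripper": 0}, {"translation": [0, 0, 0.5], "twist": 0, "gripper": 0}])

```text
clock: 25.98
eef_pos: [480.5, -305.9, 3.6]
tcp_rot: [-3.141, 0.006, -0.17]
contact_force: [0.6, -0.3, -5.1]
opening: 0.26
```

Call:
arm_command(plan=[{"translation": [0, 0, 0.04], "twist": 0, "gripper": 0}, {"translation": [0, 0, 0.08], "twist": 0, "gripper": 0}, {"translation": [0, 0, 0.12], "twist": 0, "gripper": 0}, {"translation": [0, 0, 0.16], "twist": 0, "gripper": 0}, {"translation": [0, 0, 0.2], "twist": 0, "gripper": 0}])

```text
clock: 26.4
eef_pos: [480.5, -305.9, 1.5]
tcp_rot: [-3.141, 0.006, -0.17]
contact_force: [1.0, 0.1, -4.5]
opening: 0.263
```

Call:
arm_command(plan=[{"translation": [0, 0, 0.03], "twist": 0, "gripper": 0}, {"translation": [0, 0, 0.06], "twist": 0, "gripper": 0}, {"translation": [0, 0, 0.09], "twist": 0, "gripper": 0}, {"translation": [0, 0, 0.12], "twist": 0, "gripper": 0}, {"translation": [0, 0, 0.15], "twist": 0, "gripper": 0}])

```text
clock: 26.82
eef_pos: [480.4, -305.9, -0.0]
tcp_rot: [-3.141, 0.006, -0.17]
contact_force: [0.4, 0.1, -4.1]
opening: 0.262
```

Call:
arm_command(plan=[{"translation": [0, 0, 0.02], "twist": 0, "gripper": 0}, {"translation": [0, 0, 0.04], "twist": 0, "gripper": 0}, {"translation": [0, 0, 0.06], "twist": 0, "gripper": 0}, {"translation": [0, 0, 0.08], "twist": 0, "gripper": 0}, {"translation": [0, 0, 0.1], "twist": 0, "gripper": 0}])

```text
clock: 27.23
eef_pos: [480.5, -305.8, -0.9]
tcp_rot: [-3.141, 0.006, -0.17]
contact_force: [-0.8, 1.6, -1.3]
opening: 0.261
```

Touching: the load is coming off. A little further, then release.

Call:
arm_command(plan=[{"translation": [0, 0, 0.02], "twist": 0, "gripper": 0}, {"translation": [0, 0, 0.04], "twist": 0, "gripper": 0}, {"translation": [0, 0, 0.05], "twist": 0, "gripper": 0}, {"translation": [0, 0, 0.05], "twist": 0, "gripper": 0}, {"translation": [0, 0, 0.05], "twist": 0, "gripper": 0}])

```text
clock: 27.65
eef_pos: [480.5, -305.8, -1.1]
tcp_rot: [-3.141, 0.006, -0.17]
contact_force: [-2.7, 3.3, 5.9]
opening: 0.264
```

Call:
arm_command(plan=[{"translation": [0, 0, -0.03], "twist": 0, "gripper": 0.28}, {"translation": [0, 0, -0.03], "twist": 0, "gripper": 0.32}, {"translation": [0, 0, -0.03], "twist": 0, "gripper": 0.4}, {"translation": [0, 0, -0.03], "twist": 0, "gripper": 0.5}, {"translation": [0, 0, -0.03], "twist": 0, "gripper": 0.55}])

```text
clock: 28.07
eef_pos: [480.7, -306.0, -0.8]
tcp_rot: [-3.141, 0.006, -0.17]
contact_force: [0.1, 0.8, -1.2]
opening: 0.547
```

Call:
arm_command(plan=[{"translation": [0, 0, 0], "twist": 0, "gripper": 0.55}, {"translation": [0, 0, -0.3], "twist": 0, "gripper": 0.55}, {"translation": [0, 0, -0.8], "twist": 0, "gripper": 0.55}, {"translation": [0, 0, -1.5], "twist": 0, "gripper": 0.55}, {"translation": [0, 0, -2.5], "twist": 0, "gripper": 0.55}])

```text
clock: 28.48
eef_pos: [480.6, -305.8, 24.7]
tcp_rot: [-3.141, 0.006, -0.17]
contact_force: [-0.2, -0.2, 1.6]
opening: 0.551
```

Call:
arm_command(plan=[{"translation": [0, 0, -2], "twist": 0, "gripper": 0.55}, {"translation": [0, 0, -5], "twist": 0, "gripper": 0.55}, {"translation": [0, 0, -8], "twist": 0, "gripper": 0.55}, {"translation": [0, 0, -11], "twist": 0, "gripper": 0.55}, {"translation": [0, 0, -14], "twist": 0, "gripper": 0.55}])

```text
clock: 28.9
eef_pos: [481.4, -306.0, 167.3]
tcp_rot: [-3.141, 0.006, -0.17]
contact_force: [0.6, 0.1, -0.8]
opening: 0.551
```

```bash
python3 -c "
from h import *
cv2.imwrite('pics/sd13.png',grab_frame('side')); cv2.imwrite('pics/w13.png',grab_frame('wrist'))
cv2.imwrite('pics/s13.png',grab_frame('scene'));go()
"
```

```text
t 29.05 p [ 483.1 -307.1  168.3] rot [ 3.14e+00  1.00e-03 -1.70e-01] F [-0.2 -0.2 -0.8] op 0.55 q [-0.57  0.31  1.79 -0.    1.04 -0.4 ]
shift cm [0. 0. 0.] twist 0
```

View pics/sd13.png

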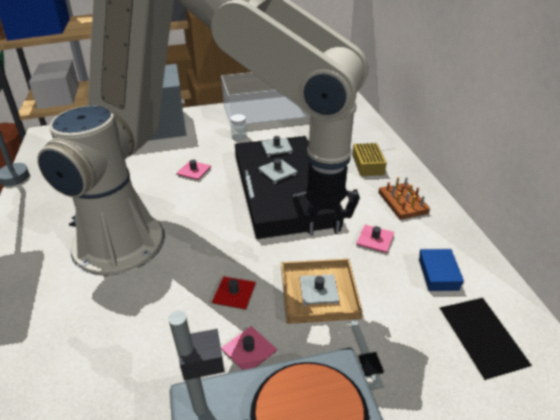

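View pics/w13.png

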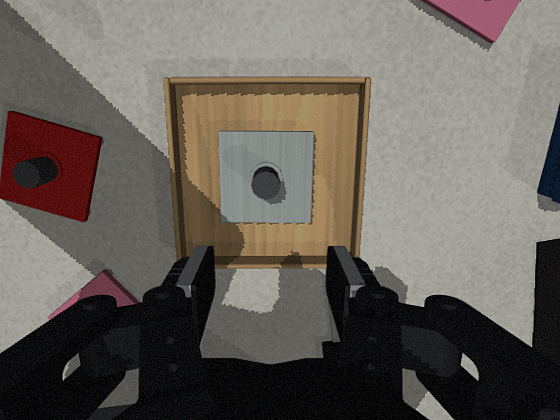

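View pics/s13.png

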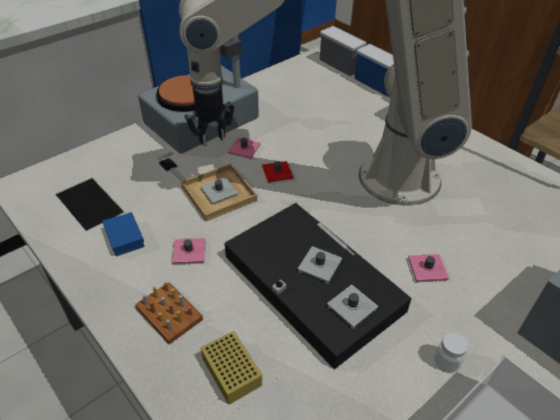

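The carrier sits flat in the middle of the tray at (266,178) in the wrist view. B is at (320,263), C at (352,304), and the loupe and tweezers are where they started. I'll let the arm settle, do a quick numeric check and hand in.

Call:
arm_command(plan=[{"translation": [0, 0, 0], "twist": 0, "gripper": 0.55}, {"translation": [0, 0, 0], "twist": 0, "gripper": 0.55}, {"translation": [0, 0, 0], "twist": 0, "gripper": 0.55}, {"translation": [0, 0, 0], "twist": 0, "gripper": 0.55}, {"translation": [0, 0, 0], "twist": 0, "gripper": 0.55}])

```text
clock: 29.47
eef_pos: [482.6, -306.8, 167.4]
tcp_rot: [3.14, 0.002, -0.17]
contact_force: [0.0, 0.5, 0.5]
opening: 0.547
```

```bash
python3 -c "
from h import *
a=cv2.imread('pics/scene0.png');b=cv2.imread('pics/s13.png')
d=cv2.absdiff(a,b).max(2)
for n,(x,y,r) in dict(B=(320,263,22),C=(352,304,24),loupe=(279,286,8),tw=(336,239,18)).items(): print(n,(d[y-r:y+r,x-r:x+r]>50).mean().round(4))
print(job.sign_off()); go()
"
```

```text
B 0.0
C 0.0
loupe 0.0
tw 0.0185
the job is handed in; nothing more can be done
None
the job is handed in; nothing more can be done
```

The warped carrier was the one nearest the tray, and it now sits flat in the middle of the reject tray. The job was handed in at about 29.5 s of the 72 s allowed.

- **Finding it:** I pressed two opposite rims on each of the other two carriers. All four presses were firm, giving way no more than about a millimetre at 6 to 11 N. The third carrier dropped about 1.8 mm at 2–4 N under its far-side rim, then stopped firmly. I held it rocked over for about 1.4 s and let it drop back level; I did not press its opposite rim.
- **Moving it:** I lifted it by the knob (about 4.6 N, matching its weight) and lowered it until it touched the tray floor, with a peak reading of about 6 N. Then I released it and backed the gripper clear.
- **Last checks:** The final pictures show it flat and centred. The areas around both sound carriers and the loupe show no change between the first and last scene pictures. The tweezers' area changed in 1.9% of its pixels, which I put down to a shadow; they look unmoved.
- **Disagreement:** The fingertips touched surfaces about 24 mm above where the reported tool position put them. I set heights from the measured touch instead.

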